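Load test cassettes into the spring magazine

ROBOT

A 7-joint arm with a two-finger parallel gripper is mounted at the origin on the work surface. World frame = base frame: x ahead of the robot, y to its left, z up, the work surface at z = 0. Lengths are in m, angles in degrees, forces in N, time in s.
With the tool pointing down it reaches from about 0.425 to 0.875 m from the base axis. Payload 4.7 kg.
Tool frame: the origin (TCP) lies on the centre line of the jaws, within the pads' length; the fingertips stand ahead of it and the grasp point (between the pads) lies 2 mm behind it (env.tip_reach is the x of the fingertips in the tool frame, in m); x points along the fingers, z is the direction in which the jaws open and shut, and the axes are right-handed (so a half turn about x gives the same grasp; the last joint's range is limited). The gripper opens to 87 mm and grips with 3 to 60 N. Pads are 19 mm wide; open, the fingers measure 117 mm over their backs; the gripper's body (75 mm by 190 mm) begins 51 mm behind the grasp point.
Start: joints at [0.808, 18.392, -4.016, 83.108, 1.295, 78.541, -3.26], TCP at [0.65, -0, 0.211] pointing down, gripper open.
Joint ranges: [-163.93, 163.93], [-17.29, 119.83], [-79.2, 71.16], [3.27, 140.29], [-89.18, 269.18], [5.43, 117.66], [-154.24, 154.24]. Speed limits (degrees/s): [147.25, 147.25, 180, 180, 180, 180, 180].

INTERFACE

Orientations are given as [roll, pitch, yaw] about the fixed x, y, z axes, in that order (R = Rz(yaw) Ry(pitch) Rx(roll)).
In Python, from cell import telemetry, optics, env, models gives the robot as it stands.
- The arm moves only by the shell command python3 -m pendant 'ROWS' [FORCE]. ROWS is JSON, a list of rows, each a list of 3 entries, a list of its own where there are three numbers: the finger opening in mm, from 0 to 87, then the shift along the tool's x, y, z in mm, then the turn, a rotation vector about the tool's x, y, z in rad. A call has 1 to 10 rows; each row is the pose to reach, as a shift and turn from the pose commanded when the call began, along the tool's axes at that moment; what a row does not reach only later rows make up. A row lasts 1/12 s, in which the tool goes at most 41.7 mm and 7.16 degrees, less where a joint would pass 70% of its speed; a pose out of reach is approached as far as the arm can. A call with a gripper value outside its range is refused whole. The fingers move at their own pace and stop on an object; FORCE is the grip in N (left out, the last holds). Time passes only in rows, so rows that repeat a pose let the fingers close. It gives the time, the measured TCP pose, the force and the opening at its end, in the units of the state.
- telemetry.get_obs(): the state, without advancing time (a new reading comes with each control period).
- optics.read_camera(name): name is "scene" or "side" or "wrist"; returns a dict with "image" (400x640x3 uint8, blue, green, red), "range_z" (400x640 float32, m along the optical axis (not along the pixel's ray), 0 where there is no reading), "fx", "fy", "cx", "cy" (pixels), "cam_to_world" (4x4, takes a point from camera to world coordinates). Camera axes: x right, y up, looking along -z (the intrinsics and any distortion apply to the point x, -y, -z); pixel columns grow to the right and rows downward; lengths in m; the calibration is good to about 2 mm. A picture is of the moment at which its call begins.
- env.sign_off(): hands the job in, once; it reports no verdict.
Trained networks look in the newest picture that a camera, given by its name, has taken for a name from the list of things; names that differ only in an ending like _2 or _b are one class to them, and where a whole thing is asked for, a point or a joint stands for the part that bears it (a point fixed in the world has none). Each returns a list of dicts, best first, with "confidence" (0 to 1); they miss things now and then, are a little off and sometimes report something else, mostly with a low value. They report only what shows in the picture. A call takes as long as a camera call. They do not tell look-alikes from the thing itself.
- models.masks_of(camera, label): "pixels" (400x640 bool, what is visible of it) and "extent" ([left, top, right, bottom] as shares, 0 to 1, of the picture: columns of its width, rows of its height, round what is visible of it).
- models.landmark_of(camera, label): "centre" ([row, column] as shares, 0 to 1, of the picture: columns of its width, rows of its height: a listed point, or the origin of a listed thing).
The state is a dict: "time_s": time; "qpos": joint angles; "joint_velocities": joint speeds; "effort": joint torques, N m; "tool_pos": TCP position; "tool_rot": TCP orientation; "force": force on the tool from outside, world axes, zero at the start; "wrist_torque": the same for the moment, N m; "grip_width": finger opening in m.
Only numpy, scipy, OpenCV 4.12 (cv2) and the standard library are available. Lean on these libraries where they do the work, as an engineer would, in place of code of your own. Each camera call takes 0.05 s, during which the arm holds its last target.

TASK

Load both loose test cassettes into the spring-loaded feed magazine, one at a time: lay each flat in the mouth, with its nose at the keyed end, and press it straight down until both lips snap shut above it. Press with feeling, do not ram the follower hard against its stop, and leave the bottle, tube rack and beaker where they stand.

Things in the scene. Friction and masses are not known exactly. Their poses are not given: they have to be found in the camera images.
- magazine: fixed aluminium cassette magazine on a black foot plate 150 x 110 x 10 mm. Origin: centre of the foot's underside, on the bench; x = long axis, points to the keyed end (nose goes there), z up. Well open at the top, 72.4 (x) by 50.4 mm (y) inside, walls 5 mm thick; a 45 degree lead-in widens its top by 2 mm all round. Rim 72 mm above the bench. No room for fingers beside a cassette in the well
- mouth (a point): point on the well's vertical axis at the level of the lips' undersides, 60 mm above the bench; axes as the magazine's. A loaded cassette has its top face at or just below this level
- key (a point): middle of the keyed end, at (29, 0, 64) mm in the magazine's frame, level with the tops of two key blocks that fill the well's +x corners beside the nose (x beyond +22 mm, |y| beyond 17 mm), so a cassette goes in one way round only
- lip_front: sprung steel lip in the middle of the magazine's -x end wall, 22 mm wide, slides out along -x by up to 5 mm. Closed, its tip stands 4.2 mm inside the well (x = -32 mm); flat underside at z = 60 mm, tip 2.5 mm thick, above it a ramp rises outward at 60 degrees. Origin: on the well's axis at z = 60 mm. A cassette laid in the mouth rests on both ramps, underside at z = 68 mm, upper 10 mm above the rim
- lip_back: the same lip mirrored, in the +x end wall (tip at x = +32 mm). Pressing a cassette down, e.g. with closed fingertips on the middle of its top, takes roughly 5 to 14 N until its top passes below z = 60 mm; there both lips snap back over it and the follower lifts it against their undersides
- follower: black sprung plate in the well. Origin: on its top face, on the well's axis. Empty, it rests 4 mm below the lips' undersides (z = 56 mm); 2.6 N at rest plus 130 N/m push it up; 27 mm of travel to a rigid stop. With both cassettes loaded only 3 mm of travel are left, so feel for the stop when pressing the second; more than 40 N on the follower would damage it
- cassette_a: one loose flat test cassette of grey plastic, 70 mm long (x), 14 mm thick, about 35 g. From above: a 48 mm wide (y) block from x = -35 to +20 mm, then a nose 30 mm wide to x = +35 mm. Paper strip on the wide part, black dot near the nose. Origin: centre of the underside; x points to the nose, z up. To lay it in the mouth, hold it no lower than 6 mm above its underside
- cassette_a_nose (a point): middle of the nose's end face of cassette_a, 35 mm along its x, 7 mm up
- cassette_b: the other, the same: loose flat test cassette of grey plastic, 70 mm long (x), 14 mm thick, about 35 g. From above: a 48 mm wide (y) block from x = -35 to +20 mm, then a nose 30 mm wide to x = +35 mm. Paper strip on the wide part, black dot near the nose. Origin: centre of the underside; x points to the nose, z up. To lay it in the mouth, hold it no lower than 6 mm above its underside
- cassette_b_nose (a point): middle of the nose's end face of cassette_b, 35 mm along its x, 7 mm up
- reagent_bottle: bystander: amber bottle, 56 mm wide, 110 mm tall; origin under its centre
- tube_rack: bystander: white tube rack, 70 x 160 mm, 61 mm tall with tubes; origin under its centre
- beaker: bystander: glass beaker, 64 mm wide, 75 mm tall; origin under its centre
Things that resemble listed ones, but are neither listed nor needed, are in the scene too. Leave any green or turquoise look-alike of the cassette_b alone.

How it is judged (in metres and radians):
On the way:
1. one cassette is pressed in under the lips, which have shut, nose at the keyed end, while the other is still away from the magazine (more than 90 mm from its axis) (((z of cassette_a in the frame of mouth between -0.045 and -0.013 m and x of cassette_a in the frame of mouth between -0.004 and 0.004 m and y of cassette_a in the frame of mouth between -0.004 and 0.004 m and x of cassette_a_nose in the frame of mouth above 0.028 m and angle between cassette_a's own z axis and vertical below 0.1 rad and x of lip_front in the frame of mouth above -0.0015 m and x of lip_back in the frame of mouth below 0.0015 m and horizontal distance between cassette_b and magazine above 0.09 m) or (z of cassette_b in the frame of mouth between -0.045 and -0.013 m and x of cassette_b in the frame of mouth between -0.004 and 0.004 m and y of cassette_b in the frame of mouth between -0.004 and 0.004 m and x of cassette_b_nose in the frame of mouth above 0.028 m and angle between cassette_b's own z axis and vertical below 0.1 rad and x of lip_front in the frame of mouth above -0.0015 m and x of lip_back in the frame of mouth below 0.0015 m and horizontal distance between cassette_a and magazine above 0.09 m))), for 0.2 s.
At the end, for the whole second after the job is handed in: both cassettes at rest in the well, stacked in either order, each with its underside 13 to 45 mm below the lips' undersides, within 4 mm of the well's axis in x and y, nose point beyond x = 28 mm in the magazine's frame, tilted less than 0.1 rad, slower than 20 mm/s; both lips shut (within 1.5 mm) (z of cassette_a in the frame of mouth between -0.045 and -0.013 m and x of cassette_a in the frame of mouth between -0.004 and 0.004 m and y of cassette_a in the frame of mouth between -0.004 and 0.004 m and x of each of cassette_a_nose, cassette_b_nose in the frame of mouth above 0.028 m and angle between each of cassette_a, cassette_b's own z axis and vertical below 0.1 rad and z of cassette_b in the frame of mouth between -0.045 and -0.013 m and x of cassette_b in the frame of mouth between -0.004 and 0.004 m and y of cassette_b in the frame of mouth between -0.004 and 0.004 m and x of lip_front in the frame of mouth above -0.0015 m and x of lip_back in the frame of mouth below 0.0015 m and linear speed of each of cassette_a, cassette_b below 0.02 m/s); the robot touches nothing.
It fails at once if the follower is rammed: a cassette presses on it with more than 40 N (contact force between any of cassette_a, cassette_b and follower above 40 N).
It fails at once if the reagent bottle is moved more than 30 mm (distance of reagent_bottle from where it was at the start of the episode above 0.03 m).
It fails at once if the tube rack is moved more than 30 mm (distance of tube_rack from where it was at the start of the episode above 0.03 m).
It fails at once if the beaker is moved more than 30 mm (distance of beaker from where it was at the start of the episode above 0.03 m).
It also fails if it takes over 70 s, if anything falls off the work surface, if the arm or the gripper's body presses on something with over 40 N, if the wrist force passes 120 N, or if a joint passes its speed limit or range.

## Working session

There is one attempt and no reset: what is moved stays moved. The work goes in short steps, Python scripts to look and compute and a shell command to move; the robot and the scene stay as the last step left them, time stands still between calls to the robot, and variables do not carry over. Pictures are saved under pics/ and viewed, and the job is handed in when it is done.

```bash
ls; mkdir -p pics; python3 - <<'E'
from cell import telemetry, optics, env, models
import cv2
print(telemetry.get_obs(), env.tip_reach)
for c in ["scene","side","wrist"]:
    r=optics.read_camera(c); cv2.imwrite(f"pics/{c}0.png",r["image"]); print(c,r["fx"],r["fy"],r["cx"],r["cy"],r["cam_to_world"].round(3).tolist())
E
```

```text
pics
{'time_s': 0.0, 'qpos': array([ 0.80691171, 18.43888709, -4.01573305, 83.1760287 ,  1.29393322,
       78.54006436, -3.26003167]), 'joint_velocities': array([ 0.07546316, -0.08367586, -0.07011942,  0.04636301, -0.00361335,
        0.06369277, -0.02541174]), 'effort': array([-2.58547143e-04, -4.91284704e+01, -4.03903294e-01, -3.12526345e+01,
       -6.40594075e-02,  4.37659642e-02,  1.61017233e-04]), 'tool_pos': array([ 6.49419152e-01, -3.22856569e-05,  2.10353636e-01]), 'tool_rot': array([-177.56106848,   89.89010597, -177.55825896]), 'force': array([ 0.05961402, -0.28377025,  0.52956485]), 'wrist_torque': array([-0.04679667, -0.02877344,  0.04864121]), 'grip_width': 0.08704400020779911} 0.017
scene 452.099313102083 452.099313102083 316.704102136105 193.60620637555343 [[0.794, -0.434, 0.426, 1.032], [0.607, 0.547, -0.576, -0.565], [0.017, 0.716, 0.697, 0.812], [0.0, 0.0, 0.0, 1.0]]
side 418.0325966381159 418.0325966381159 319.1322889678195 204.48755130456792 [[0.993, 0.058, -0.105, 0.483], [-0.12, 0.515, -0.849, -0.73], [0.005, 0.855, 0.519, 0.57], [0.0, 0.0, 0.0, 1.0]]
wrist 275.83796187495204 275.83796187495204 319.0581764545357 201.3119940491297 [[1.0, -0.0, 0.001, 0.65], [0.0, 0.97, 0.242, 0.067], [-0.001, -0.242, 0.97, 0.384], [0.0, 0.0, 0.0, 1.0]]
```

View pics/scene0.png

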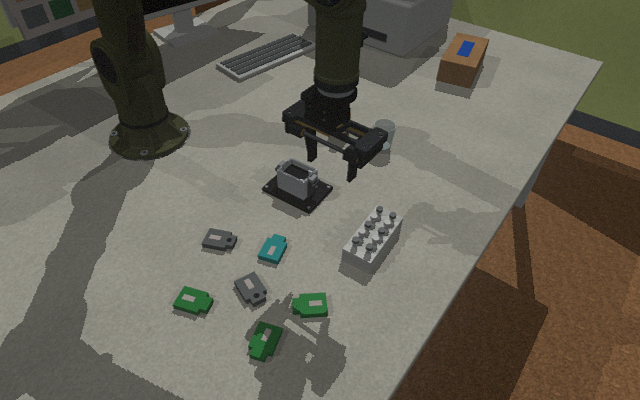

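View pics/side0.png

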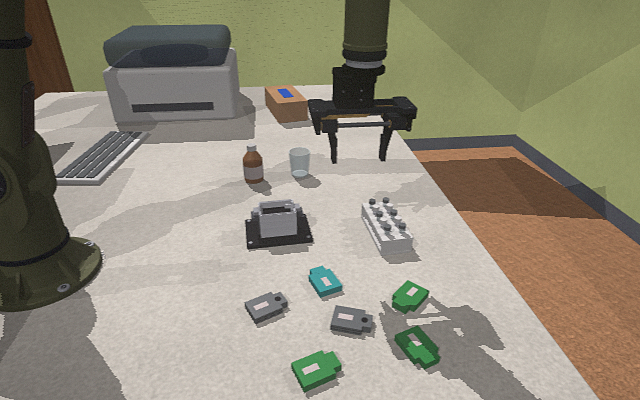

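View pics/wrist0.png

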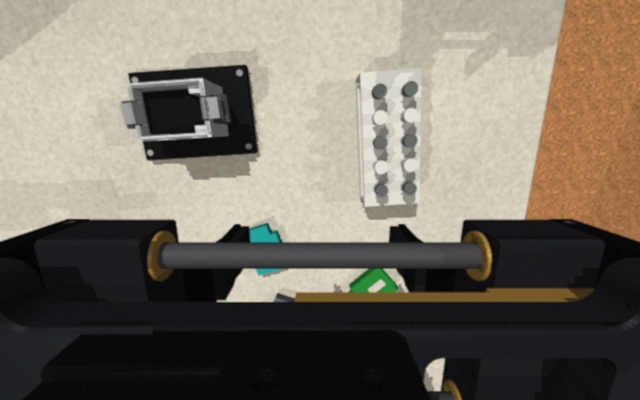

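The real cassettes are the grey ones, at side (266,306) and (351,320), and scene (219,239) and (251,288). These could be mistaken for them: turquoise at side (325,280), and green at side (410,296), (417,346) and (317,369). Next I'll measure the poses.

```bash
cat > h.py <<'E'
import numpy as np, cv2
from cell import telemetry, optics, env, models
def cloud(r):
    z=r["range_z"]; v,u=np.mgrid[0:400,0:640]
    x=(u-r["cx"])/r["fx"]*z; y=(v-r["cy"])/r["fy"]*z
    P=np.stack([x,-y,-z],-1); T=r["cam_to_world"]
    W=P@T[:3,:3].T+T[:3,3]; W[z==0]=np.nan
    return W
def ray(r,u,v,zw):
    d=np.array([(u-r["cx"])/r["fx"],-(v-r["cy"])/r["fy"],-1]); T=r["cam_to_world"]
    d=T[:3,:3]@d; t=(zw-T[2,3])/d[2]; return T[:3,3]+t*d
def proj(r,p):
    T=r["cam_to_world"]; c=T[:3,:3].T@(np.asarray(p)-T[:3,3])
    return np.array([r["cx"]+r["fx"]*c[0]/-c[2], r["cy"]+r["fy"]*c[1]/c[2]])
E
python3 - <<'E'
from h import *
for c in ["scene","side","wrist"]:
    r=optics.read_camera(c); W=cloud(r)
    for l in ["cassette_a","cassette_a_nose","magazine","mouth","key","reagent_bottle","tube_rack","beaker"]:
        if l in("cassette_a","magazine","reagent_bottle","tube_rack","beaker"):
            for m in models.masks_of(c,l):
                p=m["pixels"]; Q=W[p]; Q=Q[np.isfinite(Q[:,0])]
                if len(Q)<10: continue
                hsv=cv2.cvtColor(r["image"],cv2.COLOR_BGR2HSV)[p]
                vv,uu=np.nonzero(p)
                print(c,l,"mask",round(m["confidence"],2),len(Q),"px",uu.mean().round(),vv.mean().round(),"med",np.median(Q,0).round(3),"top",np.percentile(Q[:,2],95).round(3),"sat",np.median(hsv[:,1]))
        for d in models.landmark_of(c,l):
            u,v=d["centre"][1]*640,d["centre"][0]*400
            zz={"mouth":.06,"key":.064,"cassette_a_nose":.007}.get(l,0)
            print(c,l,"lm",round(d["confidence"],2),round(u),round(v),ray(r,u,v,zz).round(3))
E
```

```text
scene cassette_a mask 0.85 955 px 264.0 341.0 med [ 0.709 -0.284  0.013] top 0.015 sat 133.5
scene cassette_a mask 0.84 584 px 219.0 240.0 med [ 0.46  -0.162  0.013] top 0.015 sat 12.0
scene cassette_a mask 0.82 599 px 273.0 249.0 med [ 0.574 -0.106  0.013] top 0.016 sat 155.0
scene cassette_a mask 0.73 802 px 193.0 300.0 med [ 0.534 -0.306  0.013] top 0.015 sat 141.0
scene cassette_a mask 0.55 780 px 310.0 305.0 med [ 0.73  -0.169  0.013] top 0.016 sat 140.0
scene cassette_a lm 0.82 304 304 [ 0.713 -0.168  0.   ]
scene cassette_a lm 0.8 255 294 [ 0.617 -0.212  0.   ]
scene cassette_a lm 0.75 220 243 [ 0.46  -0.162  0.   ]
scene cassette_a lm 0.64 261 342 [ 0.701 -0.285  0.   ]
scene cassette_a lm 0.61 194 303 [ 0.535 -0.305  0.   ]
scene cassette_a lm 0.57 271 250 [ 0.568 -0.105  0.   ]
scene cassette_a lm 0.57 342 130 [0.43 0.37 0.  ]
scene cassette_a_nose lm 0.62 238 242 [ 0.496 -0.138  0.007]
scene magazine mask 0.72 2293 px 297.0 185.0 med [0.501 0.065 0.021] top 0.069 sat 13.0
scene magazine lm 0.64 297 194 [0.496 0.075 0.   ]
scene magazine lm 0.63 236 241 [ 0.487 -0.135  0.  
[... 3093 characters left out ...]
6 268 247 [ 0.573 -0.1    0.   ]
wrist cassette_a lm 0.15 174 110 [0.457 0.096 0.   ]
wrist magazine mask 0.69 10654 px 192.0 112.0 med [0.5  0.09 0.05] top 0.071 sat 16.0
wrist magazine lm 0.97 198 112 [0.489 0.093 0.   ]
wrist mouth lm 0.64 170 112 [0.483 0.089 0.06 ]
wrist key lm 0.77 198 109 [0.516 0.092 0.064]
wrist key lm 0.67 170 110 [0.485 0.091 0.064]
wrist key lm 0.63 381 142 [0.721 0.057 0.064]
wrist reagent_bottle mask 0.17 2225 px 172.0 111.0 med [0.483 0.091 0.057] top 0.058 sat 26.0
wrist reagent_bottle lm 0.47 199 115 [0.491 0.091 0.   ]
wrist tube_rack mask 0.84 8210 px 388.0 136.0 med [0.735 0.064 0.041] top 0.062 sat 15.0
wrist tube_rack lm 0.65 384 139 [0.739 0.058 0.   ]
```

```bash
cat >> h.py <<'E'
from scipy.optimize import minimize
OUT=np.array([[-35,-24],[20,-24],[20,-15],[35,-15],[35,15],[20,15],[20,24],[-35,24]])/1000.
def area_fit(P,x0):
    """fit outline: rasterise points at 0.5mm and match footprint IoU"""
    c0=P.mean(0); S=2000; N=300
    img=np.zeros((N,N),np.uint8)
    for p in P:
        q=(p-c0)*S+N/2
        if 2<q[0]<N-2 and 2<q[1]<N-2: img[int(q[1]),int(q[0])]=1
    k=9
    img=cv2.morphologyEx(img,cv2.MORPH_CLOSE,cv2.getStructuringElement(cv2.MORPH_ELLIPSE,(k,k)))
    def render(x):
        c,s=np.cos(x[2]),np.sin(x[2]); R=np.array([[c,-s],[s,c]])
        q=((OUT@R.T+x[:2]-c0)*S+N/2)
        t=np.zeros((N,N),np.uint8); cv2.fillPoly(t,[np.round(q*16).astype(np.int32)],1,shift=4); return t
    best=None
    for yaw in np.arange(-180,180,20):
        f=lambda x:(lambda t:-(t&img).sum()/(t|img).sum())(render([x[0]/1000,x[1]/1000,x[2]/50]))
        r=minimize(f,[c0[0]*1000,c0[1]*1000,np.radians(yaw)*50],method="Nelder-Mead",options=dict(initial_simplex=np.array([[c0[0]*1000,c0[1]*1000,np.radians(yaw)*50]]*4)+np.array([[0,0,0],[6,0,0],[0,6,0],[0,0,8]])))
        if best is None or r.fun<best.fun: best=r
    return np.array([best.x[0],best.x[1],np.degrees(best.x[2]/50)]),-best.fun
def cassettes(c):
    r=optics.read_camera(c); W=cloud(r); out=[]
    for m in models.masks_of(c,"cassette_a"):
        p=m["pixels"]; hsv=cv2.cvtColor(r["image"],cv2.COLOR_BGR2HSV)[p]
        if np.median(hsv[:,1])>60: continue
        Q=W[p]; Q=Q[np.isfinite(Q[:,0])]; top=np.percentile(Q[:,2],90)
        Q=Q[Q[:,2]>top-.004]
        if len(Q)<100: continue
        out.append((area_fit(Q[:,:2],None),top,m["confidence"],len(Q)))
    return r,W,out
E
python3 - <<'E'
from h import *
for c in ["scene","side"]:
    r,W,o=cassettes(c)
    for x in o: print(c,x)
for c in ["scene","side","wrist"]:
    r=optics.read_camera(c); W=cloud(r)
    g=cv2.cvtColor(r["image"],cv2.COLOR_BGR2GRAY)
    b=(W[...,0]>.38)&(W[...,0]<.60)&(W[...,1]>0)&(W[...,1]<.18)
    f=b&(W[...,2]>.005)&(W[...,2]<.014)
    rim=b&(W[...,2]>.0685)&(W[...,2]<.076)
    for n,mm in(("foot",f),("rim",rim)):
        Q=(W[mm][:,:2]*1000).astype(np.float32)
        if len(Q)>20: 
            R=cv2.minAreaRect(Q); print(c,n,len(Q),R, "z",np.median(W[mm][:,2]))
r=optics.read_camera("wrist"); im=r["image"][40:190,100:280]
cv2.imwrite("pics/mag.png",cv2.resize(im,None,fx=4,fy=4,interpolation=cv2.INTER_CUBIC)[:600,:720])
r=optics.read_camera("side"); im=r["image"][270:345,230:400]
cv2.imwrite("pics/cas.png",cv2.resize(im,None,fx=4,fy=4,interpolation=cv2.INTER_CUBIC))
E
```

```text
scene ((array([ 646.63989739, -158.12209955, -216.66929889]), np.float64(-0.0)), np.float64(0.014940841112659564), 0.82, 596)
scene ((array([ 470.80721402,  -95.91151051, -214.63211562]), np.float64(-0.0)), np.float64(0.015041731980405636), 0.74, 454)
side ((array([ 523.62952802,  -91.96327293, -345.011845  ]), np.float64(-0.0)), np.float64(0.01464365823069771), 0.94, 675)
scene foot 887 ((486.26861572265625, 87.41350555419922), (150.81759643554688, 113.25898742675781), 3.160033702850342) z 0.009218867502747474
scene rim 141 ((487.37628173828125, 86.03141021728516), (104.58362579345703, 60.90052795410156), 4.042586326599121) z 0.06993401321453685
side foot 1048 ((486.7326354980469, 88.3193130493164), (149.904541015625, 112.64949798583984), 3.6634116172790527) z 0.00972730985870518
side rim 197 ((487.40264892578125, 88.60201263427734), (104.275634765625, 62.74259567260742), 2.7644498348236084) z 0.06991379521918262
wrist foot 5006 ((487.9337158203125, 90.51994323730469), (150.19515991210938, 110.17410278320312), 3.7685818672180176) z 0.010540116804141825
wrist rim 1582 ((487.78460693359375, 90.50830078125), (105.99320220947266, 60.570220947265625), 3.689891815185547) z 0.07066176378081351h.py:32: RuntimeWarning: overflow encountered in scalar negative
  f=lambda x:(lambda t:-(t&img).sum()/(t|img).sum())(render([x[0]/1000,x[1]/1000,x[2]/50]))
```

View pics/mag.png

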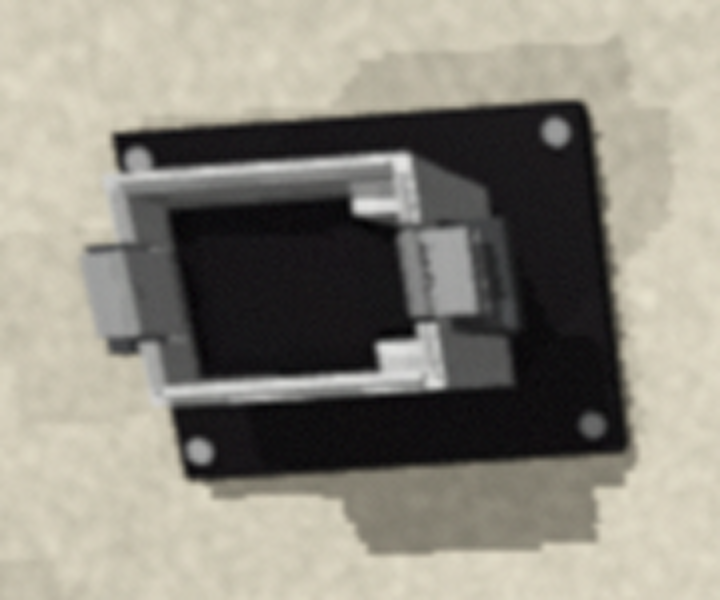

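View pics/cas.png

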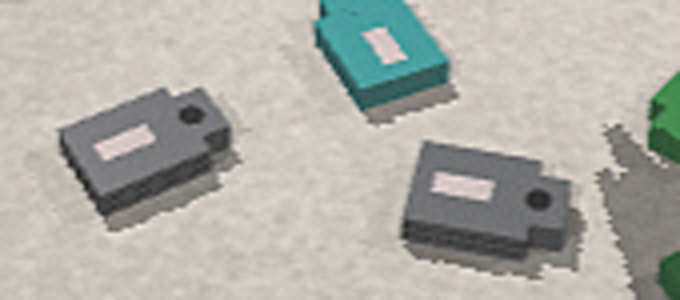

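The magazine crop shows the key blocks at its right (+x) end, with yaw about 3.7°. The cassette crop shows both grey cassettes with nose and dot to the right, so the choice is confirmed. The fit has an unsigned overflow, which I'll fix.

```bash
sed -i 's/-(t&img).sum()\/(t|img).sum()/-float((t\&img).sum())\/float((t|img).sum())/' h.py
python3 - <<'E'
from h import *
for c in ["scene","side","wrist"]:
  for k in range(2):
    r,W,o=cassettes(c)
    for x in o: print(c,x)
print(telemetry.get_obs()["time_s"])
E
```

```text
scene ((array([ 458.43977114, -159.27917965,   25.65680582]), np.float64(0.4976)), np.float64(0.014985353626638442), 0.97, 443)
scene ((array([ 607.54600218, -212.84521202,  -20.78662633]), np.float64(0.7721448021784398)), np.float64(0.015144988950688165), 0.6, 582)
scene ((array([ 459.07710964, -159.83116346,   28.10424315]), np.float64(0.43001524023421833)), np.float64(0.014908055107219287), 0.79, 424)
scene ((array([ 607.22948749, -212.60055423,  -20.91948511]), np.float64(0.7920570101689487)), np.float64(0.01485240623227957), 0.74, 595)
side ((array([ 606.88441976, -210.50062693,  -19.13987504]), np.float64(0.8733317349956046)), np.float64(0.014618037849477183), 0.91, 773)
side ((array([ 457.98828141, -157.09512367,   25.36679853]), np.float64(0.8728406909788867)), np.float64(0.014543813611400003), 0.83, 704)
side ((array([ 458.42099324, -157.15817864,   24.19604735]), np.float64(0.8494245524296675)), np.float64(0.014632403326335175), 0.89, 682)
side ((array([ 607.87762814, -211.07795632,  -19.0350434 ]), np.float64(0.8995842660697154)), np.float64(0.014695939658349455), 0.76, 766)
wrist ((array([ 513.25767687,   96.57883936, -236.83943344]), np.float64(0.215375191424196)), np.float64(0.0697804392394507), 0.38, 1895)
3.3
```

```bash
python3 -m pendant '[[87,[0,-243,47],[-1.23,0,0]],[87,[0,-243,47],[-1.23,0,0]],[87,[0,-243,47],[-1.23,0,0]],[87,[0,-243,47],[-1.23,0,0]],[87,[0,-243,47],[-1.23,0,0]],[87,[0,-243,47],[-1.23,0,0]],[87,[0,-243,47],[-1.23,0,0]],[87,[0,-243,47],[-1.23,0,0]],[87,[0,-243,47],[-1.23,0,0]],[87,[0,-243,47],[-1.23,0,0]]]'
python3 - <<'E'
from h import *
r,W,o=cassettes("wrist")
for x in o: print(x)
cv2.imwrite("pics/w1.png",r["image"]); s=telemetry.get_obs(); print(s["tool_pos"],s["tool_rot"],s["time_s"],r["cam_to_world"][:3,3])
E
```

```text
time_s: 4.13
tool_pos: [0.697, -0.2435, 0.2111]
tool_rot: [54.9, 90.0, 125.7]
force: [1.0, 0.2, -0.5]
grip_width: 0.0868
[ 0.69700078 -0.24323061  0.21130089] [18.15757139 89.97857683 88.63390294] 4.2333 [ 0.63541448 -0.22043965  0.38500555]
```

View pics/w1.png

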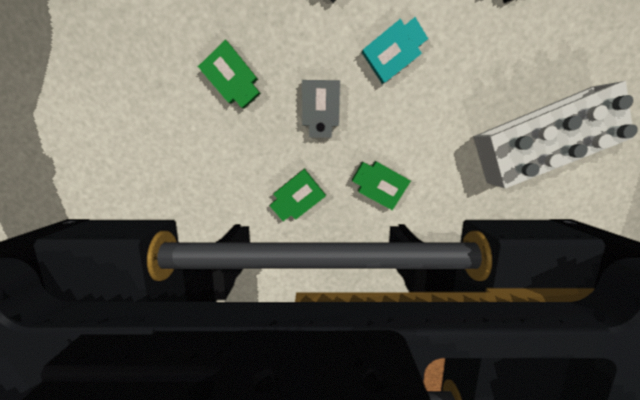

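```bash
cat >> h.py <<'E'
def at(c,xy,zlo=.010,zhi=.020,rad=.052,r=None):
    r=r or optics.read_camera(c); W=cloud(r)
    sat=cv2.cvtColor(r["image"],cv2.COLOR_BGR2HSV)[...,1]
    m=(np.hypot(W[...,0]-xy[0],W[...,1]-xy[1])<rad)&(W[...,2]>zlo)&(W[...,2]<zhi)
    mm=m.astype(np.uint8); n,lab,st,ce=cv2.connectedComponentsWithStats(mm)
    k=1+np.argmax(st[1:,4]); m=lab==k
    return area_fit(W[m][:,:2],None),m.sum(),np.median(W[m][:,2]),r
E
python3 - <<'E'
from h import *
f=at("wrist",(.6074,-.2115)); print(f[:3])
E
```

```text
((array([ 608.4486638 , -208.65363701,  -20.72614001]), np.float64(0.9553951062976334)), np.int64(1994), np.float64(0.014606880806288886))
```

```bash
python3 -m pendant '[[87,[0,95,2],[0.012,0,0]],[87,[30,95,2],[0.012,0,0]],[87,[60,95,2],[0.012,0,0]],[87,[100,95,2],[0.012,0,0]],[87,[140,95,2],[0.012,0,0]],[87,[170,95,2],[0.012,0,0]],[87,[187,95,2],[0.012,0,0]],[87,[187,95,2],[0.012,0,0]],[87,[187,95,2],[0.012,0,0]]]' 20
python3 - <<'E'
from h import *
r=optics.read_camera("side"); cv2.imwrite("pics/s2.png",cv2.resize(r["image"][240:380,260:460],None,fx=4,fy=4)); s=telemetry.get_obs(); print(s["tool_pos"],s["tool_rot"],s["time_s"],s["force"])
E
```

```text
time_s: 5.03
tool_pos: [0.6076, -0.2092, 0.024]
tool_rot: [95.2, 89.9, 164.9]
force: [0.9, 1.1, 0.3]
grip_width: 0.087
[ 0.60906603 -0.20957817  0.02565954] [-88.2245932   89.90682971 -18.52040914] 5.0833 [0.32335837 0.27943455 0.22017328]
```

View pics/s2.png

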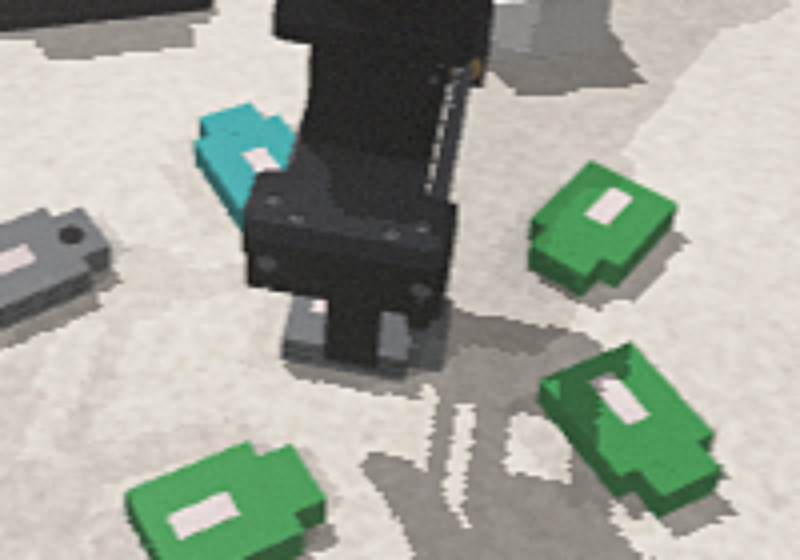

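The fingers straddle the grey cassette at crop (350,330), so I'll close on it.

```bash
python3 -m pendant '[[40,[0,0,0],[0,0,0]],[40,[0,0,0],[0,0,0]],[40,[0,0,0],[0,0,0]],[40,[0,0,0],[0,0,0]],[40,[0,0,0],[0,0,0]],[40,[0,0,0],[0,0,0]],[40,[-40,0,0],[0,0,0]],[40,[-80,0,0],[0,0,0]],[40,[-120,0,0],[0,0,0]],[40,[-126,0,0],[0,0,0]]]' 20
python3 - <<'E'
from h import *
import time
for i in range(2):
  s=telemetry.get_obs(); print(s["tool_pos"],s["tool_rot"],s["time_s"],s["force"],s["grip_width"])
  r=optics.read_camera("side"); 
cv2.imwrite("pics/s3.png",r["image"])
r=optics.read_camera("wrist"); cv2.imwrite("pics/w3.png",r["image"])
E
```

```text
time_s: 5.92
tool_pos: [0.6124, -0.2106, 0.1592]
tool_rot: [-88.2, 89.3, -18.4]
force: [1.1, -1.0, 1.1]
grip_width: 0.0406
[ 0.6124181  -0.21060873  0.15918245] [-88.15891494  89.26064615 -18.38073333] 5.9167 [ 1.13923446 -0.96817831  1.10974245] 0.040606735171006596
[ 0.61185528 -0.21044411  0.15744856] [-88.21492187  89.35071742 -18.4369056 ] 5.9667 [0.5687477  0.14600222 1.31725309] 0.04052615740963051
```

View pics/s3.png

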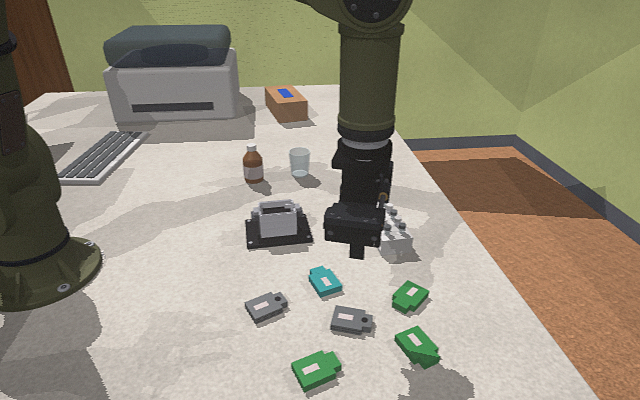

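View pics/w3.png

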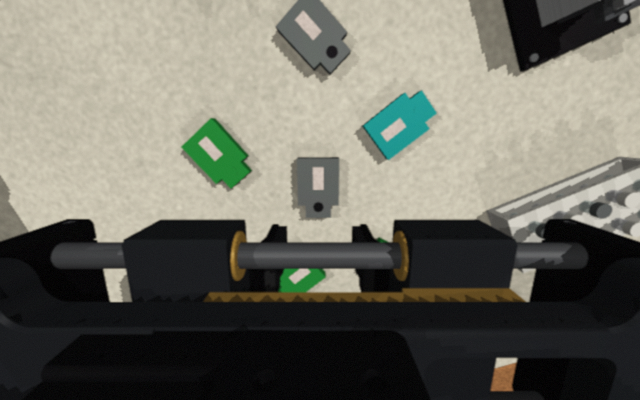

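The cassette was not gripped: it still lies at side (351,320). The fingers were probably still closing when I lifted, so I'll re-measure and give them longer.

```bash
python3 - <<'E'
from h import *
f=at("wrist",(.608,-.2095)); print(f[:3])
g=at("side",(.608,-.2105)); print(g[:3])
s=telemetry.get_obs(); print(s["tool_pos"],s["tool_rot"],s["time_s"],s["force"],s["grip_width"])
E
```

```text
((array([ 608.13072421, -208.81812188,  -19.65966188]), np.float64(0.9748900439824071)), np.int64(2350), np.float64(0.014704385755891863))
((array([ 607.44281785, -210.53299158,  -20.6801433 ]), np.float64(0.8699833108161805)), np.int64(786), np.float64(0.013472658466481546))
[ 0.60693724 -0.20908689  0.14849037] [ 93.43117161  89.81911204 163.21616172] 6.1667 [ 0.14895319 -0.15293443  0.06850732] 0.04018213906574758
```

```bash
python3 -m pendant '[[80,[0,0,0],[0,0,0]],[80,[10,0,0],[0,0,0]],[80,[20,0,0],[0,0,0]],[80,[40,0,0],[0,0,0]],[80,[60,0,0],[0,0,0]],[80,[80,0,0],[0,0,0]],[80,[100,0,0],[0,0,0]],[80,[115,0,0],[0,0,0]],[80,[125,0,0],[0,0,0]],[80,[125,0,0],[0,0,0]]]' 20
python3 -m pendant '[[30,[0,0,0],[0,0,0]],[30,[0,0,0],[0,0,0]],[30,[0,0,0],[0,0,0]],[30,[0,0,0],[0,0,0]],[30,[0,0,0],[0,0,0]],[30,[0,0,0],[0,0,0]],[30,[0,0,0],[0,0,0]],[30,[0,0,0],[0,0,0]]]' 20
```

```text
time_s: 7.0
tool_pos: [0.6054, -0.2085, 0.0213]
tool_rot: [91.3, 89.6, 161.1]
force: [-0.8, -0.7, 0.0]
grip_width: 0.0796
time_s: 7.67
tool_pos: [0.6082, -0.2094, 0.0257]
tool_rot: [-97.9, 90.0, -28.1]
force: [0.4, 0.6, -0.3]
grip_width: 0.0353
```

```bash
python3 - <<'E'
from h import *
s=telemetry.get_obs(); print(s["tool_pos"],s["tool_rot"],s["time_s"],s["force"],s["grip_width"],env.tip_reach)
r=optics.read_camera("side"); cv2.imwrite("pics/s4.png",cv2.resize(r["image"][240:380,260:460],None,fx=4,fy=4))
r=optics.read_camera("scene"); cv2.imwrite("pics/c4.png",cv2.resize(r["image"][210:360,170:370],None,fx=4,fy=4)[:600])
E
```

```text
[ 0.60823191 -0.20944599  0.0256793 ] [-97.87651727  89.9793979  -28.09099179] 7.6667 [ 0.40362981  0.63827107 -0.29090124] 0.03528918143673054 0.017
```

View pics/s4.png

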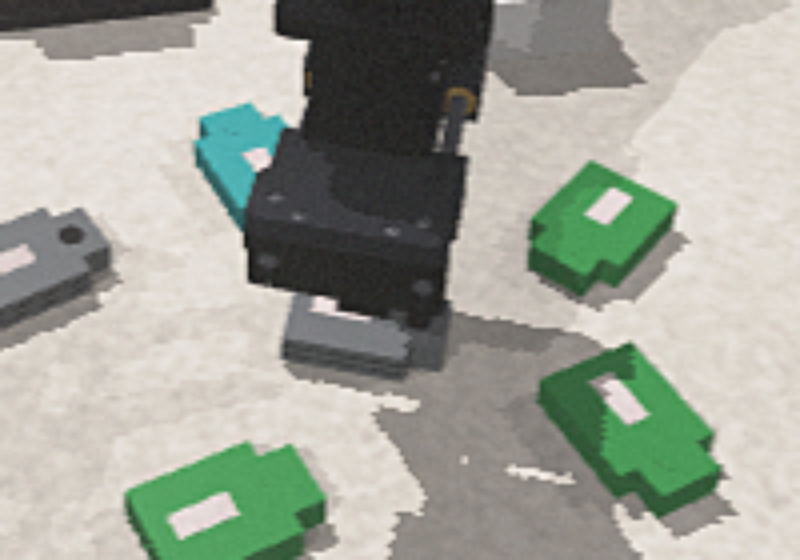

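View pics/c4.png

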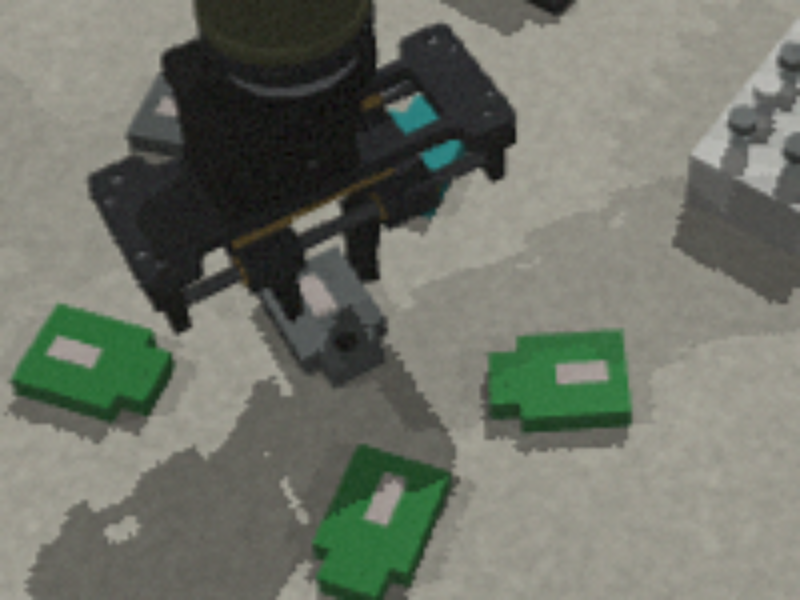

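```bash
python3 - <<'E'
from h import *
r=optics.read_camera("scene"); W=cloud(r)
for v in range(272,300,2):
    print(v,[tuple((W[v,u]*1000).round().astype(int)) for u in (238,240,242,244)], [int(r["image"][v,u].mean()) for u in (238,240,242,244)])
s=telemetry.get_obs(); print(s["tool_pos"],s["tool_rot"],s["time_s"],s["force"],s["grip_width"])
E
```

```text
272 [(np.int64(628), np.int64(-254), np.int64(130)), (np.int64(629), np.int64(-251), np.int64(128)), (np.int64(633), np.int64(-249), np.int64(129)), (np.int64(635), np.int64(-246), np.int64(128))] [35, 34, 31, 33]
274 [(np.int64(629), np.int64(-256), np.int64(127)), (np.int64(631), np.int64(-253), np.int64(126)), (np.int64(634), np.int64(-250), np.int64(125)), (np.int64(635), np.int64(-247), np.int64(123))] [23, 29, 32, 20]
276 [(np.int64(629), np.int64(-256), np.int64(122)), (np.int64(630), np.int64(-253), np.int64(119)), (np.int64(634), np.int64(-251), np.int64(121)), (np.int64(635), np.int64(-248), np.int64(117))] [29, 26, 26, 26]
278 [(np.int64(630), np.int64(-258), np.int64(118)), (np.int64(631), np.int64(-254), np.int64(115)), (np.int64(633), np.int64(-252), np.int64(114)), (np.int64(578), np.int64(-203), np.int64(12))] [27, 27, 29, 38]
280 [(np.int64(629), np.int64(-258), np.int64(112)), (np.int64(610), np.int64(-239), np.int64(73)), (np.int64(610), np.int64(-234), np.int64(68)), (np.int64(610), np.int64(-229), np.int64(62))] [34, 28, 25, 75]
282 [(np.int64(594), np.int64(-232
[... 1296 characters left out ...]
64(-232), np.int64(1)), (np.int64(604), np.int64(-235), np.int64(14)), (np.int64(607), np.int64(-233), np.int64(13))] [86, 54, 85, 92]
296 [(np.int64(593), np.int64(-238), np.int64(0)), (np.int64(597), np.int64(-236), np.int64(0)), (np.int64(602), np.int64(-235), np.int64(5)), (np.int64(610), np.int64(-236), np.int64(12))] [91, 89, 48, 89]
298 [(np.int64(596), np.int64(-241), np.int64(-1)), (np.int64(599), np.int64(-238), np.int64(-2)), (np.int64(603), np.int64(-236), np.int64(-1)), (np.int64(614), np.int64(-240), np.int64(14))] [109, 87, 71, 66]
[ 0.60814177 -0.20941778  0.02546532] [-125.94361869   89.99713077  -56.15929785] 7.8167 [ 0.227518   -0.89147521  0.90532286] 0.031073020898551473
```

```bash
python3 - <<'E'
from h import *
r=optics.read_camera("side"); 
for z in (.125,.133,.14,.15,.16,.17): print(z,proj(r,(.598,-.238,z)).round(1))
E
python3 -m pendant '[[0,[0,0,0],[0,0,0]],[0,[-60,0,0],[0,0,0]],[0,[-60,0,0],[0,0,0]],[0,[-60,0,0],[0,0,0]],[0,[-60,0,0],[0,0,0]],[0,[-60,0,0],[0,0,0]]]' 20
python3 - <<'E'
from h import *
r=optics.read_camera("side"); W=cloud(r); s=telemetry.get_obs(); print(s["tool_pos"],s["time_s"],s["grip_width"])
tp=s["tool_pos"]
d=np.hypot(W[...,0]-tp[0],W[...,1]-tp[1])
m=(d<.06)&(W[...,2]>.02)
for lo in range(20,200,6):
    k=m&(W[...,2]>lo/1000)&(W[...,2]<lo/1000+.006); print(lo,k.sum(),(W[k].mean(0)*1000).round() if k.any() else "")
cv2.imwrite("pics/s5.png",r["image"][100:360,220:500].repeat(2,0).repeat(2,1))
E
```

```text
0.125 [352.6 280.9]
0.133 [352.9 277.1]
0.14 [353.1 273.6]
0.15 [353.4 268.7]
0.16 [353.7 263.6]
0.17 [354.  258.5]
time_s: 8.37
tool_pos: [0.6076, -0.2093, 0.0848]
tool_rot: [97.5, 89.9, 167.2]
force: [-1.1, -0.6, 0.3]
grip_width: 0.0021
[ 0.60718152 -0.20912891  0.08417014] 8.4167 0.0015820003712983355
20 0 
26 0 
32 0 
38 0 
44 0 
50 0 
56 0 
62 0 
68 0 
74 0 
80 0 
86 0 
92 0 
98 0 
104 0 
110 0 
116 0 
122 0 
128 0 
134 0 
140 0 
146 0 
152 0 
158 0 
164 0 
170 11 [ 637. -237.  173.]
176 21 [ 639. -224.  179.]
182 126 [ 622. -220.  185.]
188 239 [ 618. -217.  189.]
194 4 [ 626. -233.  199.]
```

View pics/s5.png

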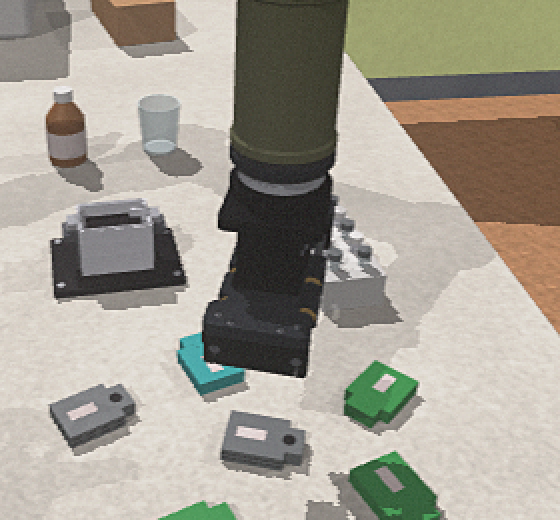

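```bash
python3 - <<'E'
from h import *
r=optics.read_camera("scene"); W=cloud(r); s=telemetry.get_obs(); print(s["tool_pos"],s["time_s"],s["grip_width"])
tp=s["tool_pos"]
d=np.hypot(W[...,0]-tp[0],W[...,1]-tp[1])
m=(d<.035)&(W[...,2]>.02)
for lo in range(40,190,4):
    k=m&(W[...,2]>lo/1000)&(W[...,2]<lo/1000+.004); print(lo,k.sum(),(W[k].mean(0)*1000).round() if k.any() else "")
cv2.imwrite("pics/c5.png",cv2.resize(r["image"][160:310,170:370],None,fx=4,fy=4)[:600])
r=optics.read_camera("wrist");cv2.imwrite("pics/w5.png",r["image"])
E
```

```text
[ 0.60704031 -0.20909043  0.0838985 ] 8.4667 0.0008549350047661043
40 0 
44 0 
48 0 
52 0 
56 0 
60 0 
64 0 
68 0 
72 0 
76 0 
80 0 
84 0 
88 0 
92 6 [ 616. -212.   95.]
96 15 [ 612. -216.   98.]
100 16 [ 612. -215.  102.]
104 14 [ 612. -215.  105.]
108 20 [ 613. -215.  110.]
112 14 [ 617. -212.  114.]
116 16 [ 615. -215.  118.]
120 14 [ 616. -214.  122.]
124 14 [ 617. -214.  126.]
128 14 [ 617. -215.  130.]
132 12 [ 618. -211.  134.]
136 5 [ 621. -203.  138.]
140 9 [ 620. -206.  142.]
144 2 [ 620. -205.  146.]
148 2 [ 613. -207.  150.]
152 2 [ 612. -207.  155.]
156 2 [ 612. -206.  157.]
160 2 [ 613. -207.  162.]
164 3 [ 618. -209.  166.]
168 4 [ 625. -211.  170.]
172 3 [ 627. -212.  173.]
176 11 [ 635. -218.  179.]
180 16 [ 634. -219.  182.]
184 54 [ 630. -214.  187.]
188 64 [ 629. -215.  189.]
```

View pics/c5.png

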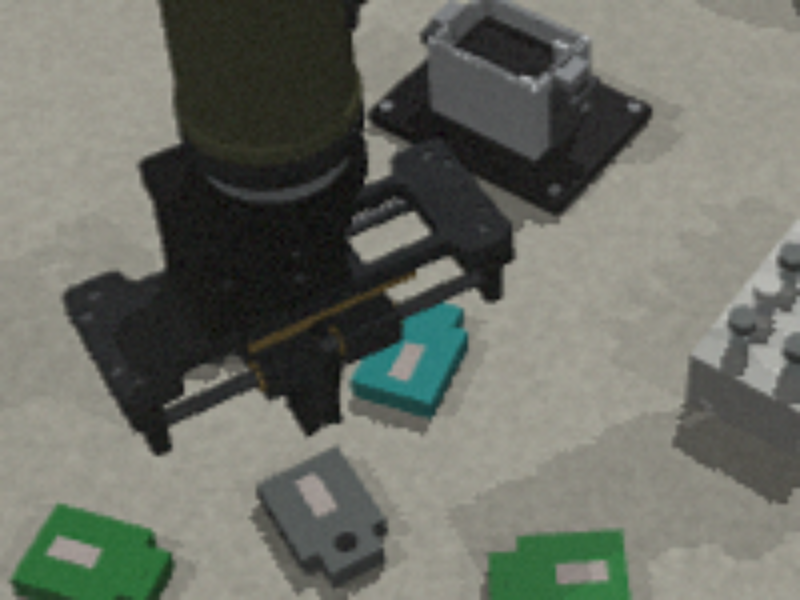

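View pics/w5.png

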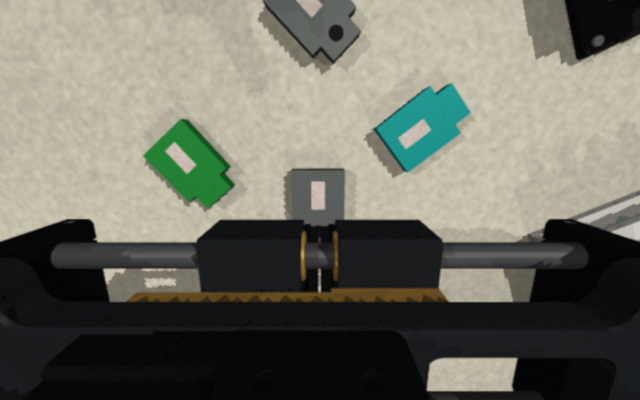

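The depth clouds show the fingertips about 10 mm above the reported TCP, not 17 mm below it. That agrees with the fingers closing freely over the cassette. I'll work with tip z ≈ TCP z + 10 mm and descend in stages, watching the force.

```bash
python3 -m pendant '[[75,[0,0,0],[0,0,0]],[75,[0,0,0],[0,0,0]],[75,[0,0,0],[0,0,0]],[75,[10,0,0],[0,0,0]],[75,[20,0,0],[0,0,0]],[75,[30,0,0],[0,0,0]],[75,[45,0,0],[0,0,0]],[75,[60,0,0],[0,0,0]],[75,[70,0,0],[0,0,0]],[75,[74,0,0],[0,0,0]]]' 25
python3 -m pendant '[[75,[3,0,0],[0,0,0]],[75,[6,0,0],[0,0,0]],[75,[8,0,0],[0,0,0]],[75,[10,0,0],[0,0,0]],[75,[12,0,0],[0,0,0]],[75,[12,0,0],[0,0,0]]]'
python3 - <<'E'
from h import *
s=telemetry.get_obs(); print(s["tool_pos"],s["force"],s["time_s"],s["grip_width"])
r=optics.read_camera("scene"); cv2.imwrite("pics/c6.png",cv2.resize(r["image"][210:360,170:370],None,fx=4,fy=4)[:600])
E
```

```text
time_s: 9.35
tool_pos: [0.6063, -0.2088, 0.0085]
tool_rot: [92.0, 89.8, 161.8]
force: [-0.1, -0.0, -0.3]
grip_width: 0.0594
time_s: 9.85
tool_pos: [0.6082, -0.2094, -0.0005]
tool_rot: [-97.5, 90.0, -27.7]
force: [0.6, 0.7, 0.2]
grip_width: 0.0746
[ 6.08185990e-01 -2.09417106e-01 -5.15260384e-04] [0.57999217 0.65966859 0.17134802] 9.85 0.07461382998749674
```

View pics/c6.png

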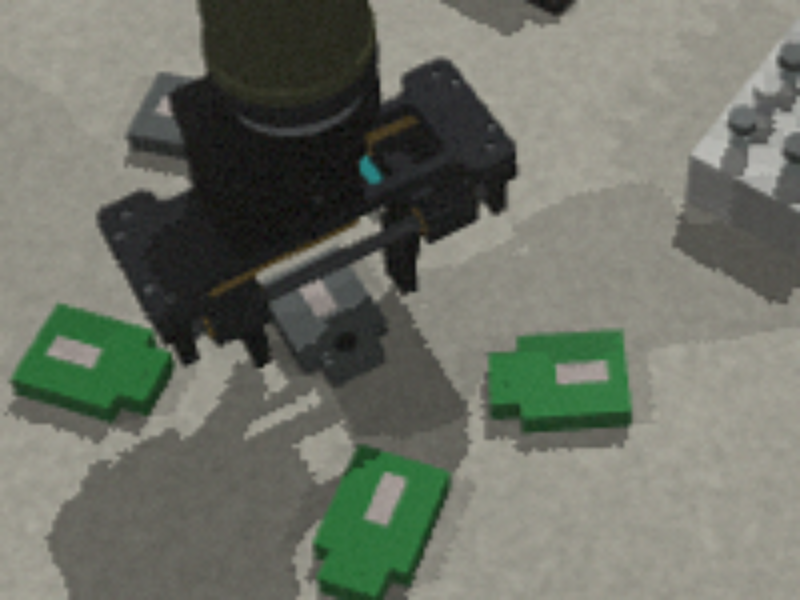

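The fingers now straddle the cassette just above the bench, with tips at crop (260,355) and (405,285). Closing.

```bash
python3 -m pendant '[[40,[1.5,0,0],[0,0,0]],[40,[1.5,0,0],[0,0,0]],[40,[1.5,0,0],[0,0,0]],[40,[1.5,0,0],[0,0,0]],[40,[1.5,0,0],[0,0,0]],[40,[1.5,0,0],[0,0,0]],[40,[1.5,0,0],[0,0,0]]]' 25
```

```text
time_s: 10.48
tool_pos: [0.6082, -0.2095, -0.0019]
tool_rot: [-105.5, 90.0, -35.7]
force: [-0.1, -0.0, 0.3]
grip_width: 0.0475
```

```bash
python3 -m pendant '[[40,[-10,0,0],[0,0,0]],[40,[-35,0,0],[0,0,0]],[40,[-70,0,0],[0,0,0]],[40,[-105,0,0],[0,0,0]],[40,[-130,0,0],[0,0,0]],[40,[-130,15,17],[-0.05,0,0]]]'
python3 - <<'E'
from h import *
s=telemetry.get_obs(); print(s["tool_pos"],s["tool_rot"],s["force"],s["time_s"],s["grip_width"])
r=optics.read_camera("scene"); cv2.imwrite("pics/c7.png",cv2.resize(r["image"][140:290,170:370],None,fx=4,fy=4)[:600])
E
```

```text
time_s: 10.98
tool_pos: [0.6042, -0.1945, 0.1359]
tool_rot: [-102.2, 89.2, -29.9]
force: [0.5, -1.0, -0.5]
grip_width: 0.0473
[ 0.60424703 -0.1945367   0.1359224 ] [-102.22166132   89.18282465  -29.89383589] [ 0.46273752 -0.97324343 -0.52308618] 10.9833 0.04727847454825892
```

View pics/c7.png

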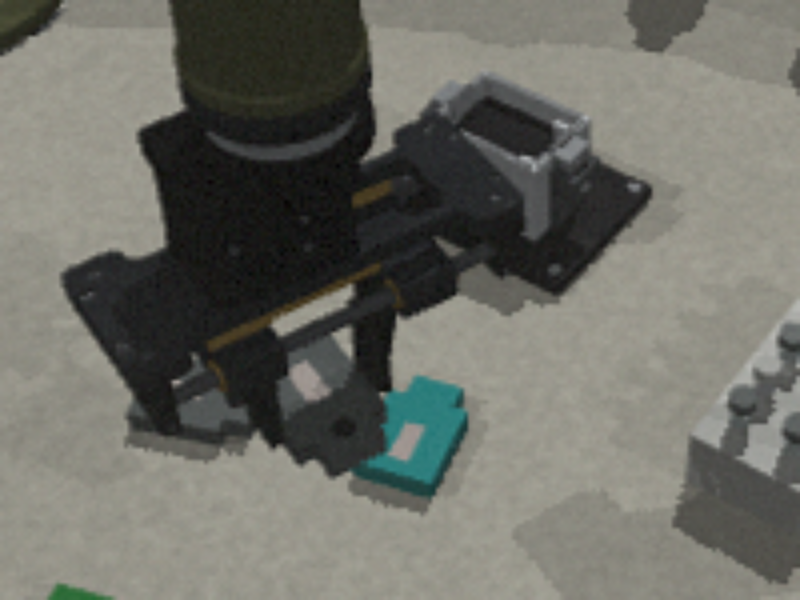

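The cassette is held level at crop (330,410), gripped at mid-thickness. Carrying it to hover over the magazine.

```bash
python3 -m pendant '[[40,[0,95,116],[-0.367,0,0]],[40,[0,95,116],[-0.367,0,0]],[40,[0,95,116],[-0.367,0,0]],[40,[0,190,233],[-0.367,0,0]],[40,[0,190,233],[-0.367,0,0]],[40,[0,190,233],[-0.367,0,0]],[40,[0,190,233],[-0.367,0,0]],[40,[0,190,233],[-0.367,0,0]],[40,[0,190,233],[-0.367,0,0]]]'
python3 - <<'E'
from h import *
r=optics.read_camera("wrist"); cv2.imwrite("pics/w8.png",r["image"])
s=telemetry.get_obs(); print(s["tool_pos"],s["tool_rot"],s["force"],s["time_s"],s["grip_width"])
r=optics.read_camera("side"); cv2.imwrite("pics/s8.png",cv2.resize(r["image"][110:260,200:400],None,fx=4,fy=4)[:600])
r=optics.read_camera("scene"); cv2.imwrite("pics/c8.png",cv2.resize(r["image"][90:240,200:400],None,fx=4,fy=4)[:600])
E
```

```text
time_s: 11.78
tool_pos: [0.4863, 0.095, 0.1282]
tool_rot: [33.1, 90.0, 127.2]
force: [-0.1, -0.4, -0.9]
grip_width: 0.047
[0.48741589 0.09210874 0.12808924] [179.46313397  89.96826524 -86.64772926] [-0.21798041 -0.32988702 -1.03911228] 11.8333 0.047583504019485176
```

View pics/w8.png

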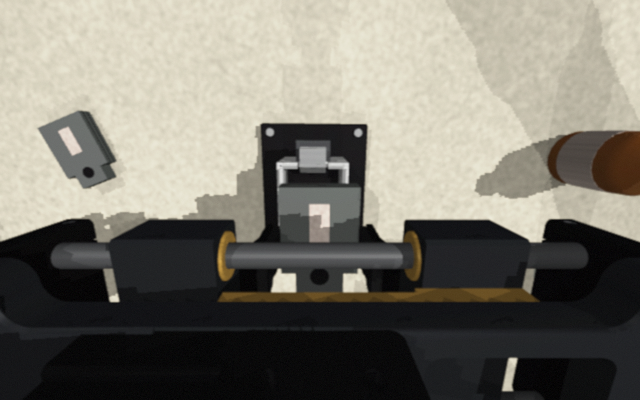

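View pics/s8.png

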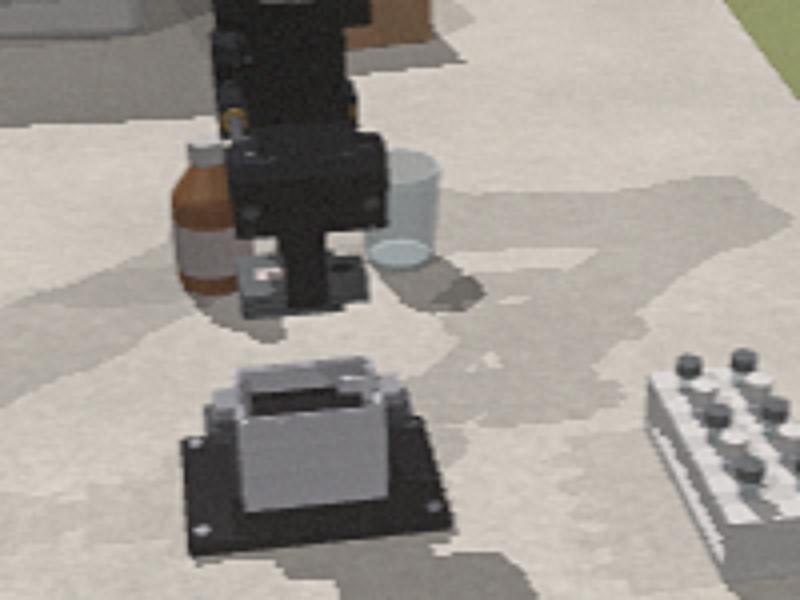

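View pics/c8.png

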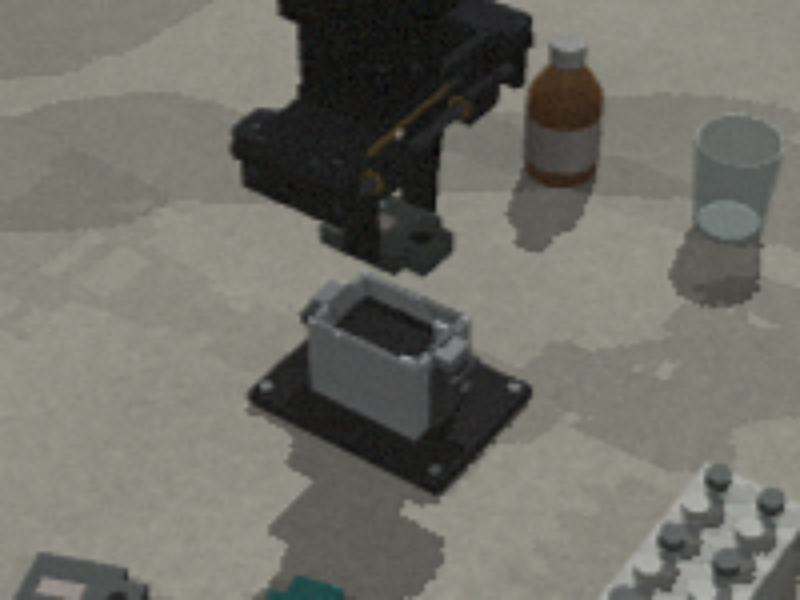

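```bash
cat >> h.py <<'E'
def bbox(W,R0,yaw,sel):
    c,s=np.cos(np.radians(yaw)),np.sin(np.radians(yaw)); Q=W[sel][:,:2]-R0
    return np.stack([Q@[c,s],Q@[-s,c]],1)*1000
E
python3 - <<'E'
from h import *
r=optics.read_camera("wrist"); W=cloud(r); s=telemetry.get_obs(); print(s["tool_pos"],s["tool_rot"][2]-s["tool_rot"][0],s["time_s"])
M=np.array([.4879,.0905]); yaw=3.7
near=(abs(W[...,0]-M[0])<.11)&(abs(W[...,1]-M[1])<.09)
v=np.mgrid[0:400,0:640][0]; u=np.mgrid[0:400,0:640][1]
for n,lo,hi,rows in(("foot",.005,.014,(100,220)),("rim",.066,.078,(100,220)),("cas",.105,.135,(150,245))):
    sel=near&(W[...,2]>lo)&(W[...,2]<hi)&(v>rows[0])&(v<rows[1])&(u>230)&(u<400)
    B=bbox(W,M,yaw,sel)
    if len(B): print(n,len(B),"z",np.median(W[sel][:,2]).round(4),"x",np.percentile(B[:,0],[0.5,99.5]).round(1),"y",np.percentile(B[:,1],[.5,2,98,99.5]).round(1), cv2.minAreaRect(B.astype(np.float32)))
cv2.imwrite("pics/w9.png",cv2.resize(r["image"][100:300,220:420],None,fx=3,fy=3))
for c in("side","scene"):
    r=optics.read_camera(c); W=cloud(r); 
    near=(abs(W[...,0]-M[0])<.06)&(abs(W[...,1]-M[1])<.05)
    sel=near&(W[...,2]>.105)&(W[...,2]<.1335)
    B=bbox(W,M,yaw,sel); print(c,"cas",len(B),"z",np.percentile(W[sel][:,2],[1,99]).round(4),"x",np.percentile(B[:,0],[1,99]).round(1),"y",np.percentile(B[:,1],[1,99]).round(1))
    near=(abs(W[...,0]-M[0])<.11)&(abs(W[...,1]-M[1])<.09)
    for n,lo,hi in(("foot",.005,.014),("rim",.0675,.078)):
        B=bbox(W,M,yaw,near&(W[...,2]>lo)&(W[...,2]<hi)); print(c,n,"x",np.percentile(B[:,0],[1,99]).round(1),"y",np.percentile(B[:,1],[1,99]).round(1))
E
```

```text
[0.48856483 0.08895108 0.12784729] -266.47119953569813 11.9833
foot 4599 z 0.0106 x [-75.1  26.9] y [-53.9 -53.   54.3  55.2] ((-23.111839294433594, 0.7278709411621094), (110.4664306640625, 104.05437469482422), 89.89134979248047)
rim 1084 z 0.0701 x [-53.8 -24.1] y [-29.4 -28.7  30.   30.7] ((-38.753578186035156, 0.5454063415527344), (30.10955810546875, 60.431968688964844), 0.1914052963256836)
cas 151 z 0.1322 x [-34.2 -33.6] y [-23.  -22.4  23.2  24.2] ((-33.85239028930664, 0.5758380889892578), (0.6118063926696777, 47.4394416809082), 0.0325302891433239)
side cas 54 z [0.1287 0.1334] x [-34.1  34.1] y [-26.7 -14.3]
side foot x [-75.2  72.3] y [-57.3  47.3]
side rim x [-52.3  49.5] y [-32.9  29. ]
scene cas 36 z [0.1285 0.1334] x [-32.   35.3] y [-28.3  10.4]
scene foot x [-75.7  73. ] y [-59.   49.4]
scene rim x [-52.1  49.4] y [-34.4  27.1]
```

View pics/w9.png

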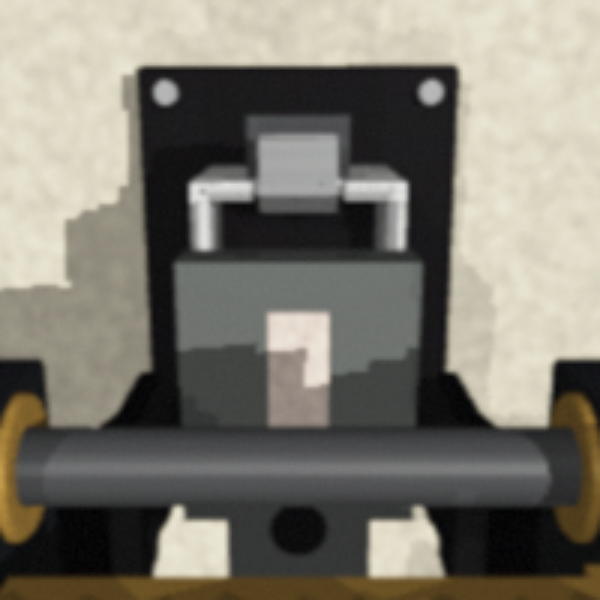

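```bash
python3 -m pendant '[[40,[15,1.3,0],[0,0,0]],[40,[35,1.3,0],[0,0,0]],[40,[48,1.3,0],[0,0,0]],[40,[52,1.3,0],[0,0,0]],[40,[52,1.3,0],[0,0,0]],[40,[52,1.3,0],[0,0,0]]]'
cat > look.py <<'E'
from h import *
import sys
zl,zh=float(sys.argv[1]),float(sys.argv[2]); tag=sys.argv[3]
M=np.array([.4879,.0905]); yaw=3.7
v,u=np.mgrid[0:400,0:640]
r=optics.read_camera("wrist"); W=cloud(r); s=telemetry.get_obs(); print(s["tool_pos"].round(4),(s["tool_rot"][2]-s["tool_rot"][0]).round(2),s["time_s"],s["force"].round(1))
near=(abs(W[...,0]-M[0])<.11)&(abs(W[...,1]-M[1])<.09)
for n,lo,hi,rows in(("foot",.005,.014,(100,220)),("rim",.066,.0745,(100,220)),("cas",zl,zh,(150,245))):
    sel=near&(W[...,2]>lo)&(W[...,2]<hi)&(v>rows[0])&(v<rows[1])&(u>230)&(u<400)
    B=bbox(W,M,yaw,sel)
    if len(B)>5: print(n,len(B),"z",np.median(W[sel][:,2]).round(4),"x",np.percentile(B[:,0],[0.5,99.5]).round(1),"y",np.percentile(B[:,1],[.5,99.5]).round(1), "ang",round(cv2.minAreaRect(B.astype(np.float32))[2],1))
cv2.imwrite(f"pics/w{tag}.png",cv2.resize(r["image"][100:300,220:420],None,fx=3,fy=3))
r=optics.read_camera("side"); W=cloud(r)
cv2.imwrite(f"pics/s{tag}.png",cv2.resize(r["image"][150:260,200:360],None,fx=5,fy=5))
near=(abs(W[...,0]-M[0])<.06)&(abs(W[...,1]-M[1])<.05)
sel=near&(W[...,2]>zl)&(W[...,2]<zh); B=bbox(W,M,yaw,sel)
if len(B)>5: print("side cas",len(B),"z",np.percentile(W[sel][:,2],[1,50,99]).round(4),"x",np.percentile(B[:,0],[1,99]).round(1),"y",np.percentile(B[:,1],[1,99]).round(1))
near=(abs(W[...,0]-M[0])<.11)&(abs(W[...,1]-M[1])<.09)
for n,lo,hi in(("foot",.005,.014),("rim",.0675,.0745)):
    B=bbox(W,M,yaw,near&(W[...,2]>lo)&(W[...,2]<hi)); print("side",n,"x",np.percentile(B[:,0],[1,99]).round(1),"y",np.percentile(B[:,1],[1,99]).round(1))
E
python3 look.py .078 .096 10
```

```text
time_s: 12.58
tool_pos: [0.4873, 0.0902, 0.0763]
tool_rot: [-71.3, 90.0, 22.3]
force: [-1.1, 0.8, -0.2]
grip_width: 0.0473
[0.4876 0.0905 0.0768] 93.63 12.6333 [-0.8  0.  -0.3]
foot 6308 z 0.0107 x [-75.2  10. ] y [-53.9  55. ] ang 90.0
rim 1799 z 0.0702 x [-53.6  -9.2] y [-29.5  30.5] ang 89.6
cas 4875 z 0.0929 x [-35.2  -1.6] y [-27.9  30.7] ang 0.2
side cas 362 z [0.0786 0.0919 0.0953] x [-35.   33.7] y [-32.3  23.6]
side foot x [-75.2  72.4] y [-57.3  46.8]
side rim x [-52.5  50.4] y [-33.4  26.2]
```

View pics/s10.png

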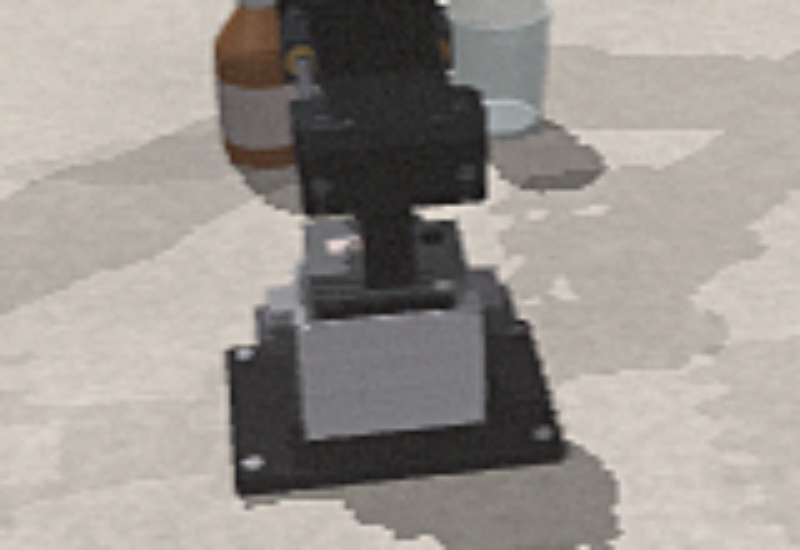

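View pics/w10.png

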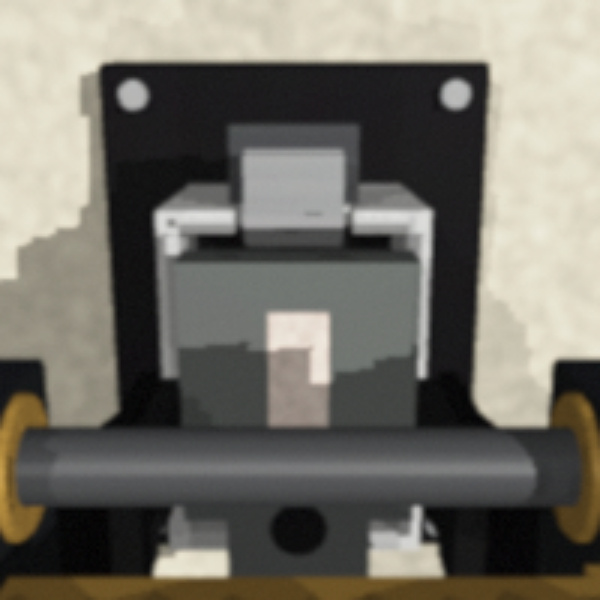

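The side and wrist views show the cassette 7–8 mm above the rim. Measured in x it sits within 0.5 mm, and about 1.5 mm to +y. I'll correct that and lower it onto the ramps.

```bash
python3 -m pendant '[[40,[2,0,-1.5],[0,0,0]],[40,[4,0,-1.5],[0,0,0]],[40,[6,0,-1.5],[0,0,0]],[40,[8,0,-1.5],[0,0,0]],[40,[10,0,-1.5],[0,0,0]],[40,[10.5,0,-1.5],[0,0,0]],[40,[10.5,0,-1.5],[0,0,0]]]'
python3 look.py .072 .086 11
```

```text
time_s: 13.27
tool_pos: [0.4866, 0.0892, 0.0654]
tool_rot: [106.0, 90.0, -160.3]
force: [-2.4, -0.2, 0.6]
grip_width: 0.0476
[0.4866 0.0892 0.0654] -266.31 13.3167 [-1.3  0.4  1.1]
foot 6722 z 0.0106 x [-75.5   5.7] y [-53.8  55. ] ang 89.9
rim 2219 z 0.0703 x [-53.8 -13.4] y [-29.6  30.5] ang 89.6
cas 5248 z 0.0819 x [-40.8  -2.3] y [-28.9  30. ] ang 89.8
side cas 318 z [0.0721 0.0806 0.0848] x [-39.4  33.6] y [-34.8  23.8]
side foot x [-75.2  72.4] y [-57.2  46.6]
side rim x [-50.6  50.8] y [-32.3  26.2]
```

View pics/w11.png

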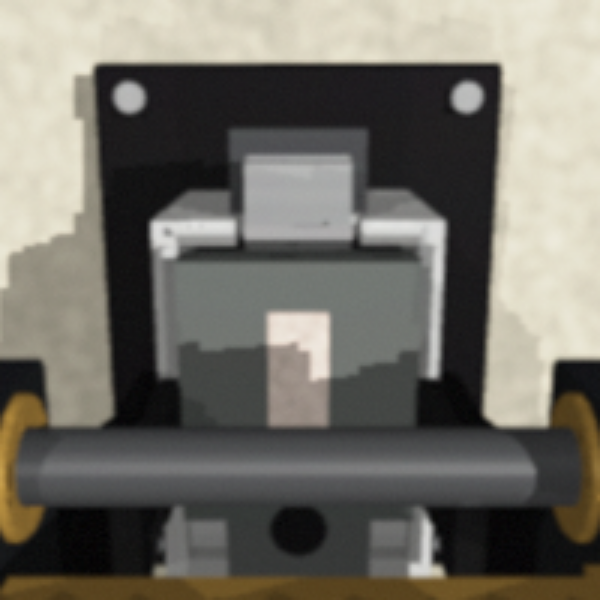

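View pics/s11.png

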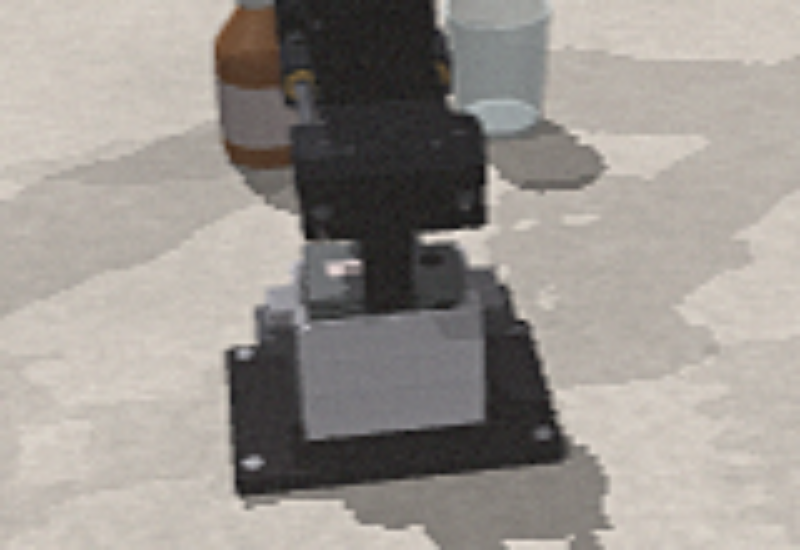

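Cassette top at 82 mm, seated in the mouth. Releasing, lifting, and closing the fingers for the press.

```bash
python3 -m pendant '[[62,[0,0,0],[0,0,0]],[62,[0,0,0],[0,0,0]],[62,[0,0,0],[0,0,0]],[62,[0,0,0],[0,0,0]],[62,[-8,0,0],[0,0,0]],[62,[-18,0,0],[0,0,0]],[0,[-25,0,0],[0,0,0]],[0,[-25,0,0],[0,0,0]],[0,[-25,0,0],[0,0,0]],[0,[-25,0,0],[0,0,0]]]'
python3 -m pendant '[[0,[0,0,0],[0,0,0]],[0,[0,0,0],[0,0,0]],[0,[0,0,0],[0,0,0]],[0,[0,0,0],[0,0,0]],[0,[0,0,0],[0,0,0]],[0,[0,0,0],[0,0,0]]]'
python3 look.py .072 .086 12
```

```text
time_s: 14.2
tool_pos: [0.4869, 0.0892, 0.0906]
tool_rot: [-112.6, 90.0, -18.9]
force: [-0.4, -0.9, 0.1]
grip_width: 0.0428
time_s: 14.7
tool_pos: [0.4868, 0.0892, 0.0904]
tool_rot: [106.6, 90.0, -159.7]
force: [-0.2, -0.3, -0.5]
grip_width: 0.0046
[0.4868 0.0892 0.0904] -266.32 14.75 [0.4 0.5 0.2]
foot 5920 z 0.0106 x [-75.4  14.2] y [-53.9  55. ] ang 90.0
rim 1868 z 0.0704 x [-53.8  -5. ] y [-29.6  30.6] ang 0.1
cas 3723 z 0.0819 x [-40.9   6.6] y [-27.6  28.6] ang 89.4
side cas 434 z [0.0722 0.0808 0.0831] x [-36.2  33.3] y [-30.3  23.4]
side foot x [-75.1  72.2] y [-57.2  46. ]
side rim x [-52.5  50.2] y [-32.6  25.3]
```

View pics/w12.png

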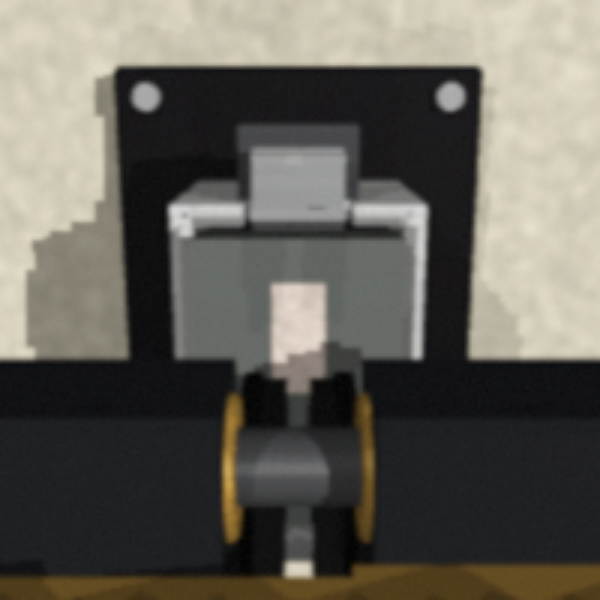

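View pics/s12.png

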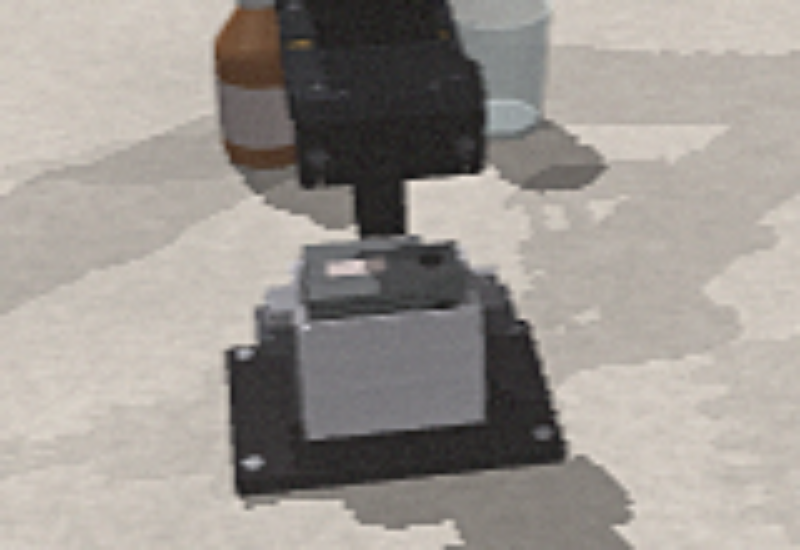

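```bash
python3 -m pendant '[[0,[8,0,0],[0,0,0]],[0,[14,0,0],[0,0,0]],[0,[17,0,0],[0,0,0]],[0,[20,0,0],[0,0,0]],[0,[22,0,0],[0,0,0]]]'
python3 -m pendant '[[0,[2,0,0],[0,0,0]],[0,[4,0,0],[0,0,0]],[0,[6,0,0],[0,0,0]]]'
python3 -m pendant '[[0,[2,0,0],[0,0,0]],[0,[4,0,0],[0,0,0]],[0,[6,0,0],[0,0,0]]]'
```

```text
time_s: 15.22
tool_pos: [0.4871, 0.0893, 0.0687]
tool_rot: [-148.8, 90.0, -55.1]
force: [-3.3, -0.3, 11.2]
grip_width: 0.0002
time_s: 15.47
tool_pos: [0.4873, 0.0894, 0.0635]
tool_rot: [-110.2, 90.0, -16.6]
force: [-4.2, -1.1, 13.2]
grip_width: 0.0007
time_s: 15.72
tool_pos: [0.4876, 0.0894, 0.0572]
tool_rot: [-89.4, 89.9, 4.3]
force: [-1.0, 0.3, 6.1]
grip_width: -0.0
```

```bash
python3 -m pendant '[[0,[2,0,0],[0,0,0]],[0,[4,0,0],[0,0,0]],[0,[6,0,0],[0,0,0]],[0,[6,0,0],[0,0,0]]]'
python3 -m pendant '[[0,[2,0,0],[0,0,0]],[0,[4,0,0],[0,0,0]],[0,[5,0,0],[0,0,0]],[0,[5,0,0],[0,0,0]]]'
python3 look.py .050 .065 13
```

```text
time_s: 16.05
tool_pos: [0.4875, 0.0895, 0.0508]
tool_rot: [-83.4, 89.9, 10.3]
force: [-1.5, -0.9, 4.3]
grip_width: 0.0001
time_s: 16.38
tool_pos: [0.4876, 0.0894, 0.0456]
tool_rot: [-78.5, 89.9, 15.2]
force: [0.4, 0.8, 3.3]
grip_width: 0.0006
[0.4876 0.0894 0.0457] 93.68 16.4333 [1.  1.  3.7]
foot 7619 z 0.0106 x [-75.8   0.4] y [-53.8  54.9] ang 0.1
rim 2716 z 0.0701 x [-53.8 -18.4] y [-29.6  30.5] ang 1.0
cas 3712 z 0.057 x [-55.1  -9.3] y [-27.   27.9] ang 0.0
side cas 477 z [0.0502 0.0566 0.0647] x [-58.4  56.8] y [-33.2  25.8]
side foot x [-75.   72.5] y [-56.9  47.3]
side rim x [-52.4  50.9] y [-32.5  26.9]
```

View pics/w13.png

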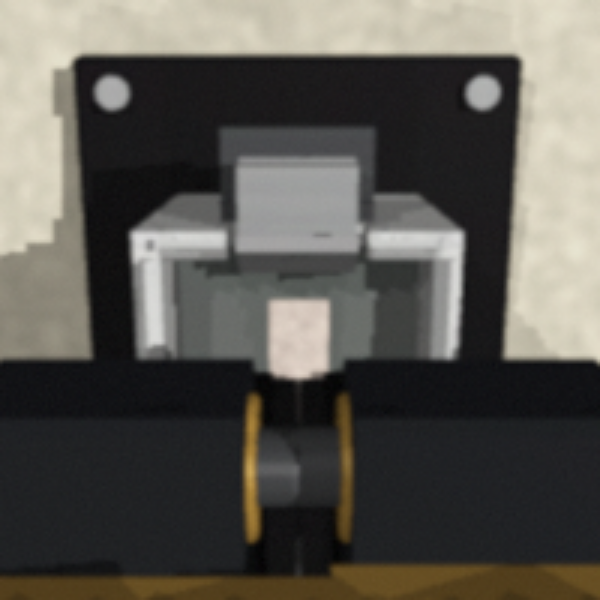

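The lips look shut with the cassette top at 57 mm, and the force has dropped to the follower's own ~4 N. Retreating to check.

```bash
python3 -m pendant '[[0,[-15,0,0],[0,0,0]],[0,[-45,0,0],[0,0,0]],[0,[-85,0,0],[0,0,0]],[75,[-125,0,0],[0,0,0]],[75,[-125,-15,-70],[-0.124,0,0]],[75,[-125,-30,-140],[-0.248,0,0]],[75,[-125,-44,-208],[-0.372,0,0]],[75,[-125,-44,-208],[-0.372,0,0]],[75,[-125,-44,-208],[-0.372,0,0]],[75,[-125,-44,-208],[-0.372,0,0]]]'
python3 - <<'E'
from h import *
f=at("wrist",(.459,-.156),zlo=.009); s=telemetry.get_obs()
print(f[:3],s["tool_pos"],s["tool_rot"][2]-s["tool_rot"][0],s["time_s"]); cv2.imwrite("pics/w14.png",f[3]["image"])
g=at("side",(.4585,-.157)); print(g[:3])
cv2.imwrite("pics/s14.png",cv2.resize(g[3]["image"][160:330,200:380],None,fx=4,fy=3.5)[:600])
r=optics.read_camera("scene");cv2.imwrite("pics/c14.png",cv2.resize(r["image"][140:220,250:350],None,fx=7,fy=7))
E
```

```text
time_s: 17.32
tool_pos: [0.5434, -0.1232, 0.1693]
tool_rot: [124.5, 89.8, -121.0]
force: [0.0, -1.2, 1.2]
grip_width: 0.0391
((array([ 458.41648216, -155.08838107,   25.47664948]), np.float64(0.9642167899646189)), np.int64(2532), np.float64(0.01468017521749404)) [ 0.54360335 -0.124239    0.16915179] -245.57340048413886 17.3667
((array([ 457.96304013, -156.85140627,   24.58506754]), np.float64(0.8725286989795918)), np.int64(715), np.float64(0.01350366312503093))
```

View pics/w14.png

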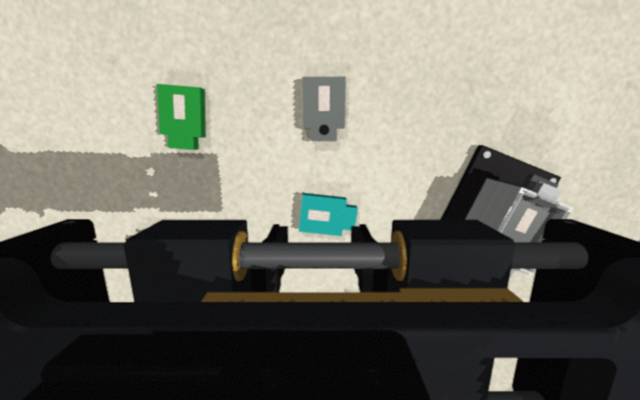

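View pics/c14.png

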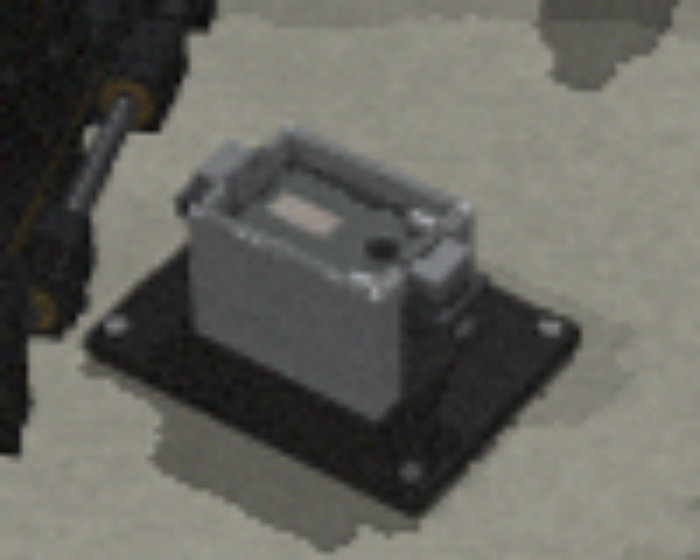

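View pics/s14.png

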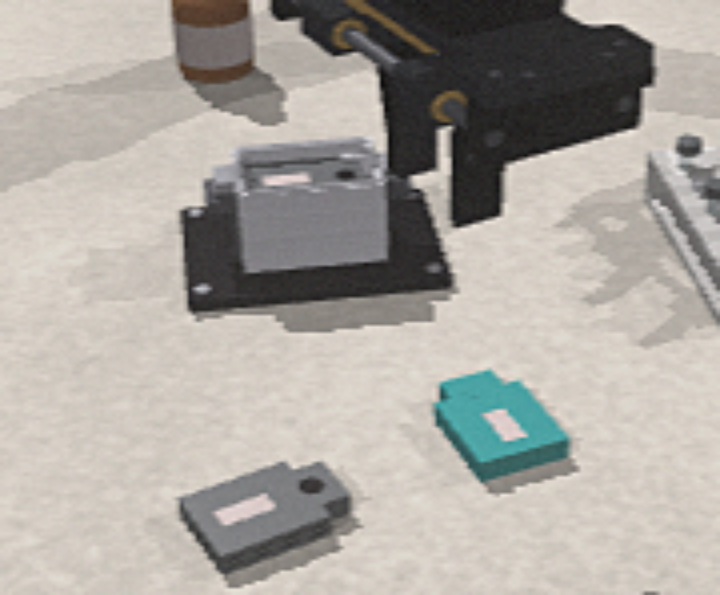

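The first cassette is flat in the well with its dot at the key end. Now the second grey cassette, at wrist (324,108), measured at (458.4, -155.2), yaw 25.5°.

```bash
python3 -m pendant '[[75,[0,40,0],[0,0,0]],[75,[0,80,0],[0,0,0]],[75,[30,95.3,0.3],[0,0,0]],[75,[65,95.3,0.3],[0,0,0]],[75,[100,95.3,0.3],[0,0,0]],[75,[130,95.3,0.3],[0,0,0]],[75,[150,95.3,0.3],[0,0,0]],[75,[158,95.3,0.3],[0,0,0]],[75,[160,95.3,0.3],[0,0,0]],[75,[160,95.3,0.3],[0,0,0]]]' 25
python3 -m pendant '[[75,[3,0,0],[0,0,0]],[75,[6,0,0],[0,0,0]],[75,[9,0,0],[0,0,0]],[75,[11,0,0],[0,0,0]],[75,[12,0,0],[0,0,0]],[75,[12,0,0],[0,0,0]]]'
python3 - <<'E'
from h import *
r=optics.read_camera("side"); cv2.imwrite("pics/s15.png",cv2.resize(r["image"][230:350,190:350],None,fx=5,fy=5)[:600])
print(telemetry.get_obs()["tool_pos"])
E
```

```text
time_s: 18.3
tool_pos: [0.4578, -0.1543, 0.0107]
tool_rot: [-4.9, 90.0, 110.2]
force: [0.7, 0.8, 0.1]
grip_width: 0.0748
time_s: 18.8
tool_pos: [0.4575, -0.1556, -0.0016]
tool_rot: [59.9, 90.0, 174.9]
force: [0.4, 0.2, -0.6]
grip_width: 0.0749
[ 0.45757871 -0.15559053 -0.00155386]
```

View pics/s15.png

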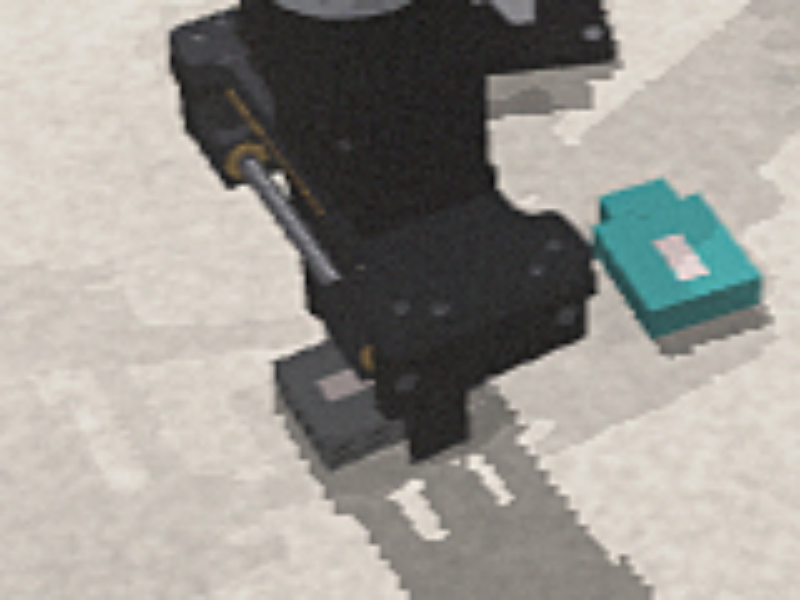

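The fingers straddle the second cassette. Gripping and lifting.

```bash
python3 -m pendant '[[40,[0.5,0,0],[0,0,0]],[40,[0.5,0,0],[0,0,0]],[40,[0.5,0,0],[0,0,0]],[40,[0.5,0,0],[0,0,0]],[40,[0.5,0,0],[0,0,0]],[40,[0.5,0,0],[0,0,0]],[40,[0.5,0,0],[0,0,0]]]' 25
python3 -m pendant '[[40,[-10,0,0],[0,0,0]],[40,[-35,0,0],[0,0,0]],[40,[-70,0,0],[0,0,0]],[40,[-105,0,0],[0,0,0]],[40,[-130,0,0],[0,0,0]],[40,[-130,0,0],[0,0,0]]]'
```

```text
time_s: 19.43
tool_pos: [0.4577, -0.1556, -0.002]
tool_rot: [-146.6, 90.0, -31.6]
force: [0.2, -1.0, -1.5]
grip_width: 0.0475
time_s: 19.93
tool_pos: [0.4616, -0.1567, 0.1346]
tool_rot: [-135.5, 89.4, -20.5]
force: [1.5, -1.1, -0.8]
grip_width: 0.0471
```

```bash
python3 -m pendant '[[40,[0,-22,35],[0.06,0,0]],[40,[0,-44,71],[0.12,0,0]],[40,[0,-66,107],[0.18,0,0]],[40,[0,-88,142],[0.24,0,0]],[40,[0,-108,175],[0.3,0,0]],[40,[0,-122,197],[0.35,0,0]],[40,[0,-129.5,209.5],[0.372,0,0]],[40,[0,-129.5,209.5],[0.372,0,0]],[40,[0,-129.5,209.5],[0.372,0,0]],[40,[0,-129.5,209.5],[0.372,0,0]]]'
python3 -m pendant '[[40,[15,0,0],[0,0,0]],[40,[35,0,0],[0,0,0]],[40,[48,0,0],[0,0,0]],[40,[52,0,0],[0,0,0]],[40,[52,0,0],[0,0,0]],[40,[52,0,0],[0,0,0]]]'
sed -i 's/("cas",zl,zh,(150,245))/("cas",zl,zh,(150,212))/' look.py
python3 look.py .086 .098 16
```

```text
time_s: 20.77
tool_pos: [0.4862, 0.0876, 0.1277]
tool_rot: [143.1, 89.9, -123.3]
force: [0.8, -1.1, -0.7]
grip_width: 0.0474
time_s: 21.27
tool_pos: [0.4868, 0.0881, 0.0764]
tool_rot: [-133.9, 90.0, -40.3]
force: [0.2, -0.4, -0.2]
grip_width: 0.0476
[0.4872 0.0885 0.0768] 93.62 21.3167 [ 0.1 -0.9 -0.1]
foot 6316 z 0.0106 x [-75.7   9.4] y [-53.8  55. ] ang 0.1
rim 1763 z 0.0701 x [-53.5  -9.6] y [-29.5  30.6] ang 90.0
cas 2206 z 0.0929 x [-36.3 -21.1] y [-24.4  23.2] ang 89.7
side cas 287 z [0.0869 0.0922 0.0971] x [-35.8  33. ] y [-35.2  21.4]
side foot x [-75.2  72.2] y [-57.3  48.2]
side rim x [-52.3  50.3] y [-33.1  27.2]
```

View pics/w16.png

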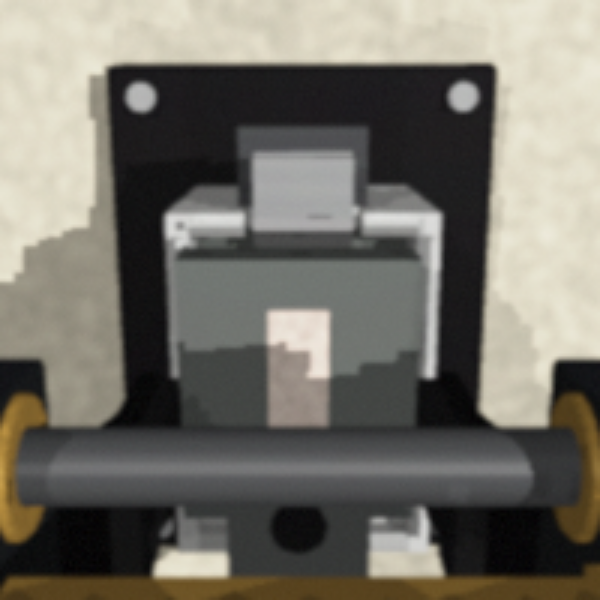

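View pics/s16.png

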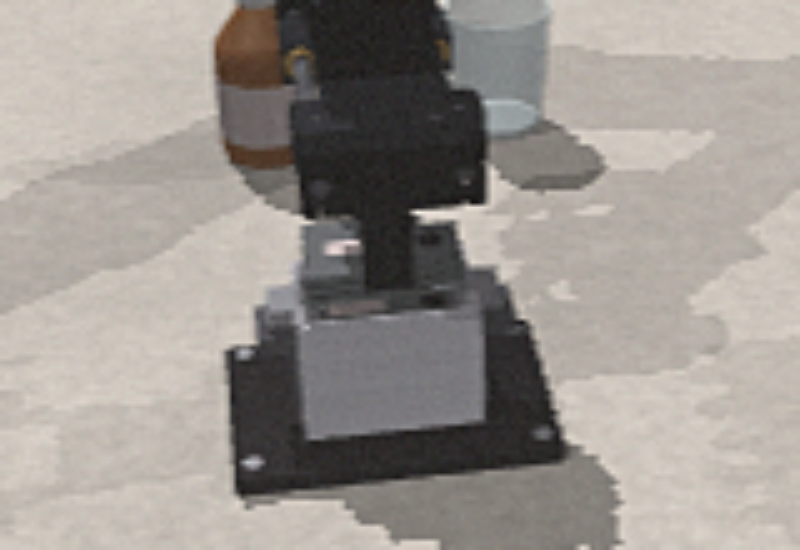

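```bash
python3 -m pendant '[[40,[2,-0.4,0.5],[0,0,0]],[40,[4,-0.4,0.5],[0,0,0]],[40,[6,-0.4,0.5],[0,0,0]],[40,[8,-0.4,0.5],[0,0,0]],[40,[10,-0.4,0.5],[0,0,0]],[40,[10.5,-0.4,0.5],[0,0,0]],[40,[10.5,-0.4,0.5],[0,0,0]]]'
python3 look.py .076 .086 17
```

```text
time_s: 21.95
tool_pos: [0.4869, 0.0896, 0.0655]
tool_rot: [149.7, 90.0, -116.6]
force: [1.1, -0.3, 0.3]
grip_width: 0.0472
[0.4869 0.0896 0.0655] -266.32 22.0 [-0.8 -0.3 -0.4]
foot 6681 z 0.0106 x [-75.2   5.9] y [-53.8  54.9] ang 0.1
rim 2209 z 0.0705 x [-53.6 -13. ] y [-29.6  30.6] ang 0.1
cas 2198 z 0.0822 x [-36.2 -20.9] y [-22.8  24.7] ang 0.1
side cas 280 z [0.0767 0.0811 0.0853] x [-35.6  33.1] y [-33.6  22.2]
side foot x [-75.2  72.5] y [-57.1  47.4]
side rim x [-52.3  50.7] y [-32.   28.2]
```

View pics/w17.png

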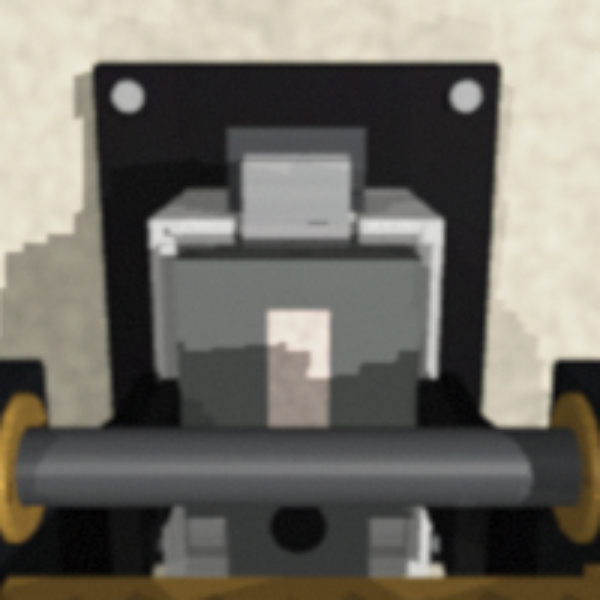

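View pics/s17.png

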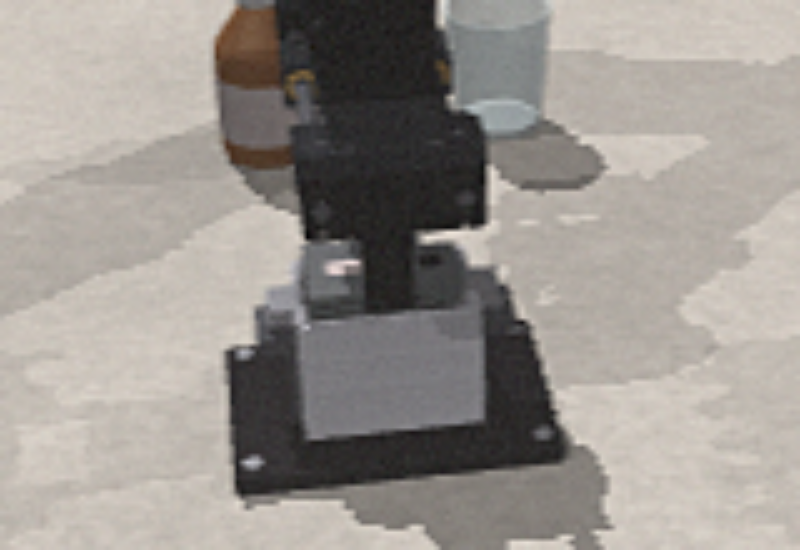

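Seated in the mouth and centred. Releasing, lifting and closing the fingers.

```bash
python3 -m pendant '[[62,[0,0,0],[0,0,0]],[62,[0,0,0],[0,0,0]],[62,[0,0,0],[0,0,0]],[62,[0,0,0],[0,0,0]],[62,[-8,0,0],[0,0,0]],[62,[-18,0,0],[0,0,0]],[0,[-25,-0.8,0],[0,0,0]],[0,[-25,-0.8,0],[0,0,0]],[0,[-25,-0.8,0],[0,0,0]],[0,[-25,-0.8,0],[0,0,0]]]'
python3 -m pendant '[[0,[0,0,0],[0,0,0]],[0,[0,0,0],[0,0,0]],[0,[0,0,0],[0,0,0]],[0,[0,0,0],[0,0,0]],[0,[0,0,0],[0,0,0]],[0,[0,0,0],[0,0,0]],[0,[0,0,0],[0,0,0]]]'
python3 look.py .072 .086 18
```

```text
time_s: 22.88
tool_pos: [0.4877, 0.0896, 0.0906]
tool_rot: [-120.0, 90.0, -26.3]
force: [-0.6, -0.8, -0.0]
grip_width: 0.0432
time_s: 23.47
tool_pos: [0.4876, 0.0897, 0.0904]
tool_rot: [168.9, 90.0, -97.4]
force: [0.8, -0.1, 0.2]
grip_width: 0.0024
[0.4876 0.0897 0.0904] -266.32 23.5167 [ 0.5 -0.6 -0.7]
foot 5903 z 0.0106 x [-75.4  15. ] y [-53.8  55. ] ang 0.0
rim 1804 z 0.0706 x [-53.7  -4.2] y [-29.6  30.6] ang 0.3
cas 2890 z 0.0821 x [-40.8 -12.7] y [-27.7  28.7] ang 90.0
side cas 433 z [0.0721 0.0807 0.0831] x [-36.2  33.4] y [-30.3  23.4]
side foot x [-75.2  72.3] y [-57.2  46.2]
side rim x [-52.3  50.3] y [-32.6  25.9]
```

View pics/s18.png

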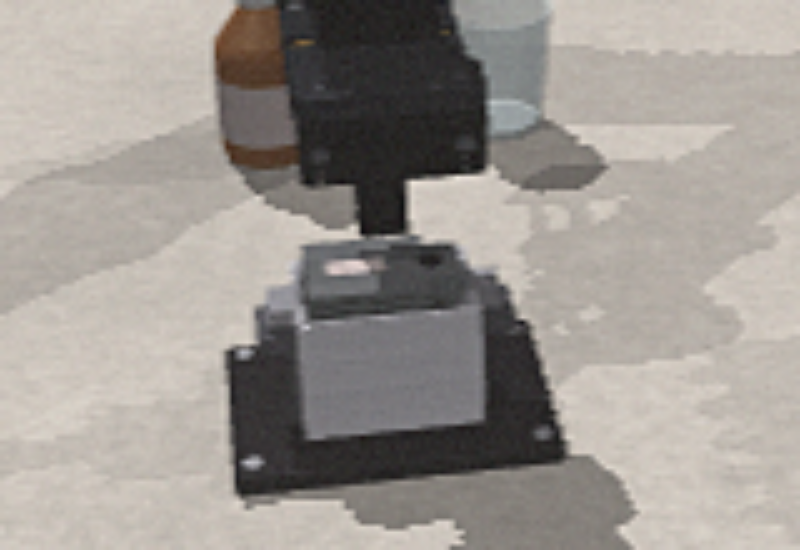

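Press with feeling: the follower stop is expected at TCP ≈ 45.7 mm, so I'll aim for about 47.

```bash
python3 -m pendant '[[0,[8,0,0],[0,0,0]],[0,[14,0,0],[0,0,0]],[0,[17,0,0],[0,0,0]],[0,[20,0,0],[0,0,0]],[0,[22,0,0],[0,0,0]]]'
python3 -m pendant '[[0,[2,0,0],[0,0,0]],[0,[4,0,0],[0,0,0]],[0,[6,0,0],[0,0,0]]]'
python3 -m pendant '[[0,[2,0,0],[0,0,0]],[0,[4,0,0],[0,0,0]],[0,[6,0,0],[0,0,0]]]'
python3 -m pendant '[[0,[1.5,0,0],[0,0,0]],[0,[3,0,0],[0,0,0]],[0,[4,0,0],[0,0,0]],[0,[4,0,0],[0,0,0]]]'
```

```text
time_s: 23.98
tool_pos: [0.4879, 0.0897, 0.0689]
tool_rot: [-140.6, 90.0, -46.9]
force: [-4.0, -1.4, 14.7]
grip_width: 0.0008
time_s: 24.23
tool_pos: [0.4885, 0.0899, 0.0642]
tool_rot: [-104.9, 89.9, -11.2]
force: [-4.4, -1.0, 15.0]
grip_width: 0.0006
time_s: 24.48
tool_pos: [0.4885, 0.0899, 0.0574]
tool_rot: [-91.5, 89.9, 2.2]
force: [-1.7, 0.5, 7.2]
grip_width: 0.0001
time_s: 24.82
tool_pos: [0.4886, 0.0899, 0.0534]
tool_rot: [-89.3, 89.9, 4.4]
force: [-0.7, 0.2, 5.9]
grip_width: 0.0008
```

```bash
python3 -m pendant '[[0,[1,0,0],[0,0,0]],[0,[2,0,0],[0,0,0]],[0,[3,0,0],[0,0,0]],[0,[4,0,0],[0,0,0]],[0,[4,0,0],[0,0,0]]]'
python3 -m pendant '[[0,[1,0,0],[0,0,0]],[0,[2,0,0],[0,0,0]],[0,[2,0,0],[0,0,0]]]'
python3 look.py .052 .065 19
```

```text
time_s: 25.23
tool_pos: [0.4886, 0.0899, 0.0492]
tool_rot: [-88.6, 89.9, 5.0]
force: [-1.3, -0.6, 3.7]
grip_width: 0.0007
time_s: 25.48
tool_pos: [0.4885, 0.0899, 0.0469]
tool_rot: [-81.6, 89.9, 12.1]
force: [1.2, -0.1, 3.7]
grip_width: 0.0006
[0.4885 0.0899 0.0469] 93.68 25.5333 [ 1.9 -0.2  5.4]
foot 7617 z 0.0106 x [-75.5   1.7] y [-53.8  54.9] ang 0.2
rim 2727 z 0.0701 x [-53.8 -17.1] y [-29.5  30.5] ang 0.2
cas 2750 z 0.0582 x [-54.5 -17.8] y [-26.9  27.7] ang 89.8
side cas 458 z [0.0522 0.0577 0.0648] x [-58.2  56.7] y [-32.9  26.7]
side foot x [-75.2  72.3] y [-56.7  47.2]
side rim x [-52.1  50.5] y [-33.1  28.6]
```

View pics/w19.png

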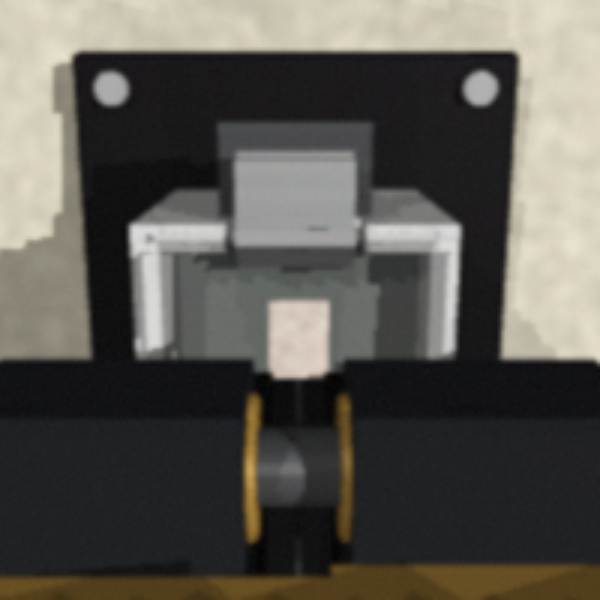

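```bash
python3 -m pendant '[[0,[0.5,0,0],[0,0,0]],[0,[0.5,0,0],[0,0,0]]]'
python3 -m pendant '[[0,[-10,0,0],[0,0,0]],[0,[-30,0,0],[0,0,0]],[0,[-65,0,0],[0,0,0]],[0,[-100,0,0],[0,0,0]],[0,[-130,40,0],[0,0,0]],[0,[-130,10,-40],[0,0,0]],[0,[-130,-30,-70],[0,0,0]],[0,[-130,-70,-70],[0,0,0]],[0,[-130,-100,-70],[0,0,0]],[0,[-130,-100,-70],[0,0,0]]]'
python3 - <<'E'
from h import *
M=np.array([.4879,.0905])
for c,box,k in(("scene",(140,220,250,350),7),("side",(180,260,230,330),7),("wrist",(60,260,200,420),3)):
    r=optics.read_camera(c); W=cloud(r); a,b,d,e=box
    cv2.imwrite(f"pics/{c}20.png",cv2.resize(r["image"][a:b,d:e],None,fx=k,fy=k))
    B=(W[...,:2]-M)@np.array([[.998,-.0645],[.0645,.998]])
    if c!="wrist": B=B+np.array([.0012,.002])
    for x in(-.025,-.015,-.005,.005,.015,.025):
        s=(abs(B[...,0]-x)<.005)&(abs(B[...,1])<.013); 
        if s.sum(): print(c,x,(np.median(W[s][:,2])*1000).round(1),end="; ")
    print()
s=telemetry.get_obs(); print(s["tool_pos"],s["time_s"],s["force"])
E
```

```text
time_s: 25.75
tool_pos: [0.4885, 0.0899, 0.0464]
tool_rot: [-81.4, 89.9, 12.3]
force: [1.6, 0.6, 4.6]
grip_width: 0.0004
time_s: 26.58
tool_pos: [0.5959, 0.0247, 0.1727]
tool_rot: [42.3, 89.8, 135.8]
force: [-0.7, -0.4, -0.9]
grip_width: 0.0007
scene -0.025 59.0; scene -0.015 59.8; scene -0.005 58.9; scene 0.005 59.6; scene 0.015 58.6; scene 0.025 59.1; 
side -0.025 60.0; side -0.015 60.0; side -0.005 59.8; side 0.005 59.8; side 0.015 60.1; side 0.025 60.0; 
wrist -0.025 60.6; wrist -0.015 60.8; wrist -0.005 60.7; wrist 0.005 60.7; wrist 0.015 60.7; wrist 0.025 60.7; 
[0.59054501 0.02655866 0.17464623] 26.7333 [ 0.03272648 -0.10968197  0.21087068]
```

View pics/scene20.png

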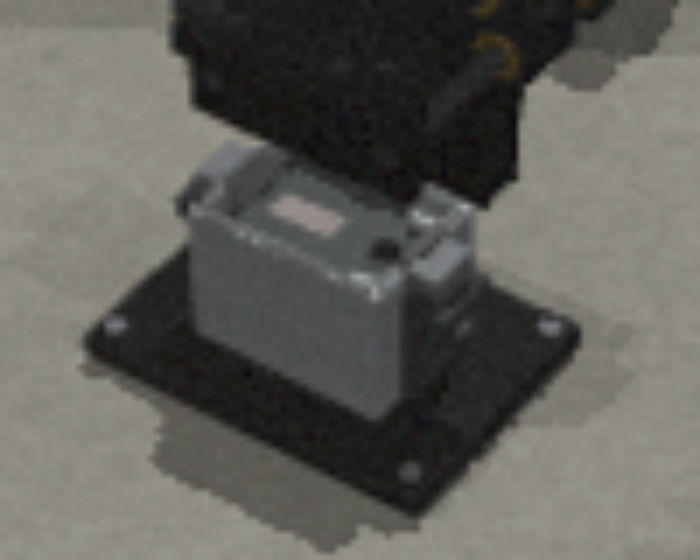

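View pics/side20.png

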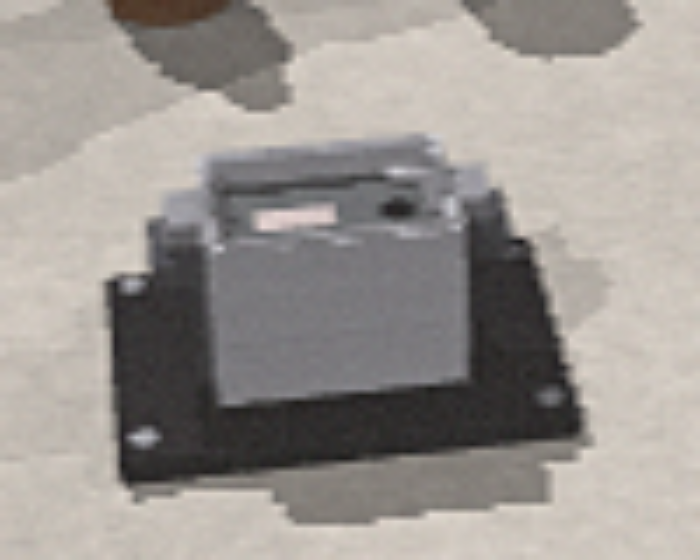

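View pics/wrist20.png

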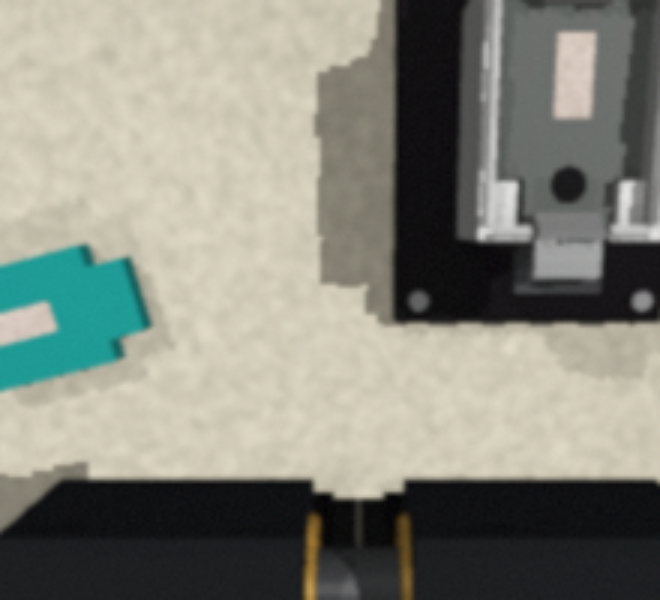

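The top is flat at about 60 mm along its whole length, with the nose and dot between the key blocks at wrist crop (568,185). Both lips hold it down. The arm is clear and touching nothing, so I'll hand in.

```bash
python3 -m pendant '[[0,[0,0,0],[0,0,0]],[0,[0,0,0],[0,0,0]],[0,[0,0,0],[0,0,0]],[0,[0,0,0],[0,0,0]]]'
python3 -c "
from cell import env; print(env.sign_off())"
```

```text
time_s: 27.07
tool_pos: [0.5914, 0.0263, 0.1767]
tool_rot: [-126.8, 89.9, -33.1]
force: [0.1, -0.6, -0.1]
grip_width: 0.0004
the job is handed in; nothing more can be done
None
```

Both grey cassettes are loaded in the magazine, one at a time, nose at the keyed end, and I handed the job in at about 27 s. The green and turquoise look-alikes, the bottle, the tube rack and the beaker were not touched.

**Pressing:** The force I read peaked at about 15 N on the lips. It fell to about 4–5 N at the bottom, which is the follower spring alone, and I stopped the second press about 1 mm short of the stop by estimate.

**Last checks:** The upper cassette's top lies flat at about 60 mm, level with the lips' undersides. The three cameras read 59, 60 and 60.7 mm, which is within calibration error. The lips look shut in the pictures, but I did not measure their positions, and the lower cassette is out of sight under the upper one.

**What failed or disagreed:**
- **Fingertips:** they sit about 10 mm above the reported TCP, not 17 mm below it as `env.tip_reach` says. My first two attempts to grip therefore closed above the cassette without moving it. I corrected the heights from the camera depth.
- **Cameras:** the wrist and side cameras disagree by about 2 mm, so I aligned each cassette to the magazine within the same picture.

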